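# Sift brass ball feet from a walnut knob at the marquetry bench

## Task

Lift the slotted sieve by its wooden bridge grip, hold it over the green enamel tin and tilt its red, slotted end down so that both small brass balls drop through the slots into the tin while the large walnut ball stays in the sieve. Then carry it over the brown oak tray, tilt it the other way so that the walnut ball rolls off the open spout end into that tray, and stand the empty sieve upright on the bench again and let go.

Things in the scene. Friction and masses are not known exactly. Their poses are not given: they have to be found in the camera images.
- sieve_grip (a point): Centre of the loose sieve tray's wooden grip, a flat-sided bridge bar 18 mm thick (x), 118 long (y), 24 high, over the tray's middle and centre of mass, 85 mm over its underside. Tray 0.35 kg, 184 mm long (x), 122 wide, walls 45 high. x points to the slotted, RED-walled end, z up. Turn +30 deg about y (red end down) to sift, -40 deg (red end up) to tip out; carry within 8 deg of level.
- brass_a_center (a point): Centre of a brass ball foot, 14 mm across, 12 g, at first in the sieve's dish. Such balls drop through the slots: the tray's +x half has only four bars along x, 69 mm below the grip, 18 mm apart, from x = 0 to the red wall at 88 mm. With the tray turned 30 deg about the grip, red end down, they fall 25 mm behind to 40 mm ahead of the grip.
- brass_b_center (a point): Centre of the second brass ball foot, the same as the first: 14 mm in diameter, 12 g.
- walnut_center (a point): Centre of the dark walnut ball knob, 30 mm across, 14 g, too big for the slots. The tray's -x half is a solid dish, lowest at x = -45 mm (77 mm below the grip), sloping up 10 deg both ways to the slots and to an OPEN spout edge at x = -92 mm. With the red end up 40 deg the ball rolls off the spout, landing 40 to 80 mm from the grip on the spout's side.
- green_tin: Square open tin of green enamel, 170 x 170 mm, 45 mm high, walls 4 mm, fixed to the bench; for the brass balls. Origin at the centre of its underside, x and y along its sides. (A smaller blue tin nearby is not wanted.)
- oak_tray: Square open tray of brown oak planks, 170 x 170 mm, 45 mm high, walls 6 mm, fixed to the bench; for the walnut ball. Origin at the centre of its underside, x and y along its sides.
Things that resemble listed ones, but are neither listed nor needed, are in the scene too. Leave any orange or purple look-alike of the part that bears sieve_grip alone.

How it is judged (in metres and radians):
On the way, in this order (a step that is already met when the one before it is completed fails the run):
1. with the sieve lifted, both brass balls lie in the green tin while the walnut ball is still in the sieve (x of brass_a_center in the frame of green_tin between -0.082 and 0.082 m and y of brass_a_center in the frame of green_tin between -0.082 and 0.082 m and height (world z) of each of brass_a_center, brass_b_center below 0.045 m and x of brass_b_center in the frame of green_tin between -0.082 and 0.082 m and y of brass_b_center in the frame of green_tin between -0.082 and 0.082 m and x of walnut_center in the frame of sieve_grip between -0.09 and 0.09 m and y of walnut_center in the frame of sieve_grip between -0.055 and 0.055 m and z of walnut_center in the frame of sieve_grip between -0.08 and 0 m and height (world z) of sieve_grip above 0.11 m), for 0.2 s.
2. with the sieve lifted, the walnut ball lies in the brown oak tray (x of walnut_center in the frame of oak_tray between -0.08 and 0.08 m and y of walnut_center in the frame of oak_tray between -0.08 and 0.08 m and height (world z) of walnut_center below 0.045 m and height (world z) of sieve_grip above 0.11 m), for 0.1 s.
At the end, for the whole second after the job is handed in: Both brass balls lie in the green tin, the walnut ball lies in the brown oak tray, and the sieve stands on the bench itself, upright within 10 degrees (grip centre 70 to 100 mm above the bench), let go (x of brass_a_center in the frame of green_tin between -0.082 and 0.082 m and y of brass_a_center in the frame of green_tin between -0.082 and 0.082 m and height (world z) of each of brass_a_center, brass_b_center, walnut_center below 0.045 m and x of brass_b_center in the frame of green_tin between -0.082 and 0.082 m and y of brass_b_center in the frame of green_tin between -0.082 and 0.082 m and x of walnut_center in the frame of oak_tray between -0.08 and 0.08 m and y of walnut_center in the frame of oak_tray between -0.08 and 0.08 m and angle between sieve_grip's own z axis and vertical below 0.17 rad and height (world z) of sieve_grip between 0.07 and 0.1 m); the robot touches nothing.
It also fails if it takes over 64 s, if anything falls off the work surface, if the arm or the gripper's body presses on something with over 40 N, if the wrist force passes 120 N, or if a joint passes its speed limit or range.

## Robot

A 6-joint arm with a two-finger parallel gripper is mounted at the origin on the work surface. World frame = base frame: x ahead of the robot, y to its left, z up, the work surface at z = 0. Lengths are in mm, angles in rad, forces in N, time in s.
With the tool pointing down it reaches from about 350 to 775 mm from the base axis. Payload 7.3 kg.
Tool frame: the origin (TCP) lies at the very end of the fingers, on their centre line; the grasp point (between the pads) lies 19 mm behind it; x points along the fingers, y is the direction in which the jaws open and shut, and the axes are right-handed (so a half turn about x gives the same grasp; the last joint's range is limited). The gripper opens to 92 mm and grips with 3 to 60 N. Pads are 19 mm wide; open, the fingers measure 130 mm over their backs; the gripper's body (75 mm by 190 mm) begins 47 mm behind the grasp point.
Start: joints at [0.978, 0.342, 1.524, -0, 1.275, -0.146], TCP at [226.834, 473.492, 193.241] pointing down, gripper open.
Joint ranges: [-2.53, 2.53], [-0.77, 2.02], [0.04, 2.7], [-1, 4.14], [0.28, 2.66], [-3.11, 3.11]. Speed limits (rad/s): [2.57, 2.57, 3.14, 3.14, 3.14, 3.14].

## Interface

Orientations are given as [roll, pitch, yaw] about the fixed x, y, z axes, in that order (R = Rz(yaw) Ry(pitch) Rx(roll)).
In Python, from plant import sensors, capture, bot gives the robot as it stands.
- The arm moves only by the shell command python3 -m crank 'ROWS' [OPENING]. ROWS is JSON, a list of rows, each an object of numbers: "dx", "dy", "dz": the shift along the tool's x, y, z in cm; "spin": the turn about the tool's x in rad. A call has 1 to 20 rows; each row is the pose to reach, as a shift and turn from the pose commanded when the call began, along the tool's axes at that moment; what a row does not reach only later rows make up. A row lasts 1/12 s, in which the tool goes at most 41.7 mm and 7.16 degrees, less where a joint would pass 70% of its speed; a pose out of reach is approached as far as the arm can. A call with a gripper value outside its range is refused whole. OPENING is the opening in per cent of the stroke, from 0 (shut) to 100 (fully open), set as the call begins (- or left out, the last holds). The fingers move at their own pace and stop on an object; the grip force is fixed at half the most. Time passes only in rows, so rows that repeat a pose let the fingers close. It gives the time, the measured TCP pose, the force and the opening at its end, in the units of the state.
- sensors.get_obs(): the state, without advancing time (a new reading comes with each control period).
- capture(name): name is "scene" or "top"; returns a dict with "frame" (480x640x3 uint8, blue, green, red), "vfov" (degrees; the focal length in pixels is half the picture's height over the tangent of half this angle, whatever the lens; pixels are square), "cx", "cy" (the principal point, pixels), "view" (4x4, takes a point from world to camera coordinates). Camera axes: x right, y down, z forward; pixel columns grow to the right and rows downward; lengths in mm; the calibration is good to about 2 mm. A picture is of the moment at which its call begins. There is no depth.
- bot.close_job(): hands the job in, once; it reports no verdict.
The state is a dict: "time": time; "joint_positions": joint angles; "dq": joint speeds; "tau": joint torques, N m; "tool_pos": TCP position; "tcp_rot": TCP orientation; "contact_force": force on the tool from outside, world axes, zero at the start; "moment": the same for the moment, N m; "grip_width": finger opening in mm.
Only numpy, scipy, OpenCV 4.12 (cv2) and the standard library are available. Lean on these libraries where they do the work, as an engineer would, in place of code of your own. Each camera call takes 0.05 s, during which the arm holds its last target.

## Working session

There is one attempt and no reset: what is moved stays moved. The work goes in short steps, Python scripts to look and compute and a shell command to move; the robot and the scene stay as the last step left them, time stands still between calls to the robot, and variables do not carry over. Pictures are saved under pics/ and viewed, and the job is handed in when it is done.

```bash
mkdir -p pics; ls; python3 - <<'E'
from plant import sensors, capture, bot
import cv2,json
print(sensors.get_obs())
for n in("scene","top"):
    c=capture(n); cv2.imwrite(f"pics/{n}0.png",c["frame"]); print(n,c["vfov"],c["cx"],c["cy"],c["view"])
E
```

```text
pics
{'time': 0.0, 'joint_positions': array([ 9.77990332e-01,  3.42725814e-01,  1.52501818e+00, -1.09378648e-05,
        1.27541736e+00, -1.46000314e-01]), 'dq': array([ 0.00188099,  0.00018629, -0.00031444, -0.0002736 , -0.00104613,
       -0.00133001]), 'tau': array([ 5.92904726e-04, -4.31233943e+01, -2.44229168e+01,  7.15755788e-02,
        5.59384050e-02, -1.43162360e-04]), 'tool_pos': array([226.56566344, 473.07861922, 192.5430058 ]), 'tcp_rot': array([-1.71012935,  1.56922759, -2.15693184]), 'contact_force': array([ 0.06112019, -0.38493017,  0.30724144]), 'moment': array([-0.0434055 ,  0.0048377 , -0.05664288]), 'grip_width': 91.90662076724615}
scene 56.81692308454272 326.7994322306665 235.37550142969943 [[ 1.35963844e-01  9.90679779e-01  8.21032269e-03 -1.67590363e+02]
 [ 8.56535023e-01 -1.13380791e-01 -5.03480437e-01 -3.39117052e+02]
 [-4.97856995e-01  7.54875643e-02 -8.63967615e-01  1.46300646e+03]
 [ 0.00000000e+00  0.00000000e+00  0.00000000e+00  1.00000000e+00]]
top 52.35177021530087 313.91804987607304 232.46182654226803 [[-8.56315272e-03 -9.99862240e-01  1.42187502e-02  9.82702329e+01]
 [-9.96633824e-01  7.37438977e-03 -8.16494949e-02  4.27280065e+02]
 [ 8.15333922e-02 -1.48700644e-02 -9.96559676e-01  1.06948292e+03]
 [ 0.00000000e+00  0.00000000e+00  0.00000000e+00  1.00000000e+00]]
```

View pics/scene0.png

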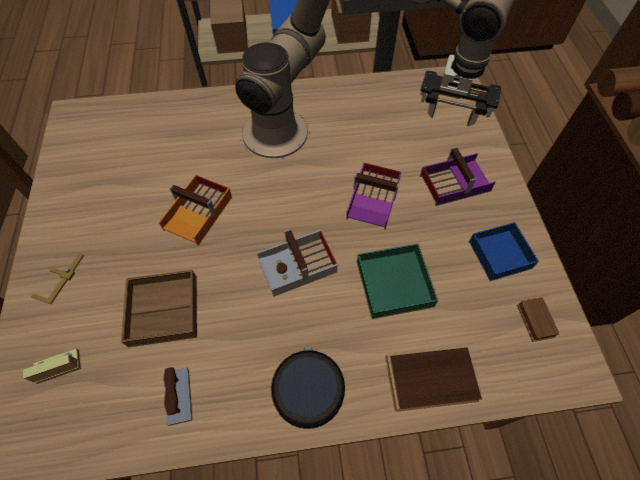

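View pics/top0.png

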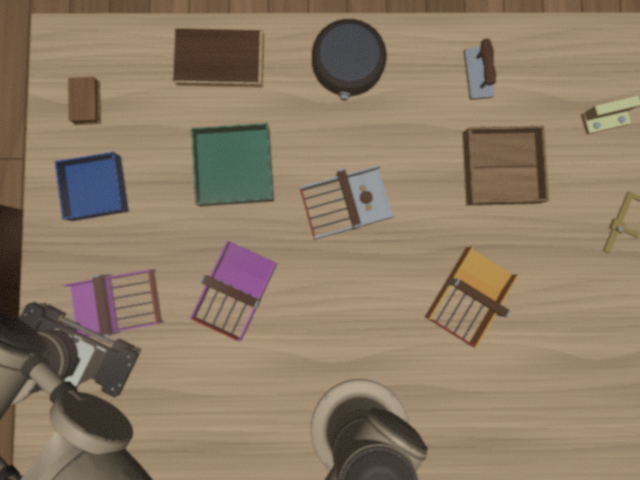

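The grey sieve with the balls is at scene (297,262) and top (347,203). The orange sieve (scene 197,209) and the two purple ones (375,195 and 457,178) are look-alikes. I'll enlarge the grey one to confirm it, and read the move command's help.

```bash
python3 -m crank --help | head -30; cat > h.py <<'E'
import numpy as np,cv2
def cam(c):
    f=240/np.tan(np.radians(c["vfov"]/2)); V=np.array(c["view"]); return f,c["cx"],c["cy"],V
def ray(c,u,v):
    f,cx,cy,V=cam(c);R=V[:3,:3];o=-R.T@V[:3,3];d=R.T@np.array([(u-cx)/f,(v-cy)/f,1]);return o,d/np.linalg.norm(d)
def plane(c,u,v,z):
    o,d=ray(c,u,v);return o+d*(z-o[2])/d[2]
def tri(r1,r2):
    (o1,d1),(o2,d2)=r1,r2
    A=np.array([d1,-d2]).T;t=np.linalg.lstsq(A,o2-o1,rcond=None)[0]
    p,q=o1+t[0]*d1,o2+t[1]*d2;return (p+q)/2,np.linalg.norm(p-q)
E
python3 - <<'E'
import cv2,numpy as np
t=cv2.imread("pics/top0.png");s=cv2.imread("pics/scene0.png")
a=cv2.resize(t[155:250,290:400],None,fx=3.6,fy=3.6,interpolation=cv2.INTER_CUBIC)
b=cv2.resize(s[225:300,250:345],None,fx=4.2,fy=4.2,interpolation=cv2.INTER_CUBIC)
H=max(a.shape[0],b.shape[0]);o=np.zeros((H,a.shape[1]+b.shape[1],3),np.uint8)
o[:a.shape[0],:a.shape[1]]=a;o[:b.shape[0],a.shape[1]:]=b
cv2.imwrite("pics/crop0.png",o);print(o.shape)
E
```

```text
(342, 795, 3)invalid input: not JSON, or not a number
```

View pics/crop0.png

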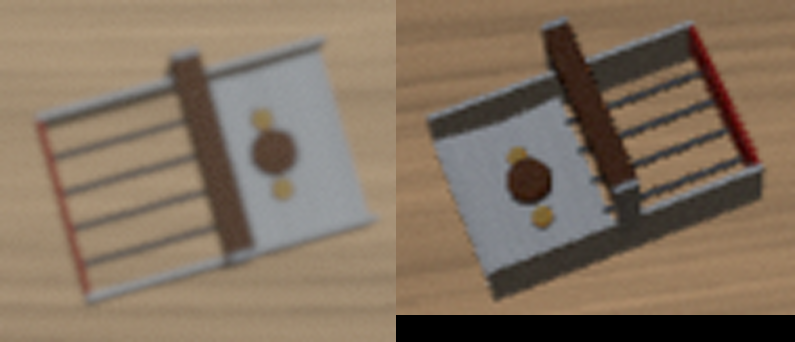

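The crop confirms it: grey tray, red slotted end to the left in the top view, and walnut plus two brass balls in the dish. Next I'll measure the bar, the tin and the tray.

```bash
python3 - <<'E'
from plant import capture,sensors
import numpy as np,cv2
from h import *
T=capture("top");S=capture("scene")
t=lambda u,v:ray(T,290+u/3.6,155+v/3.6); s=lambda u,v:ray(S,250+(u-396)/4.2,225+v/4.2)
for n,a,b in[("far",(185,58),(556,22)),("near",(237,253),(624,184)),("red1",(38,118),(691,25)),("red2",(88,298),(757,165))]:
    print(n,*tri(t(*a),s(*b)))
def quad(im,lo,hi,box):
    h=cv2.cvtColor(im,cv2.COLOR_BGR2HSV);m=cv2.inRange(h,lo,hi);k=np.zeros_like(m);x0,y0,x1,y1=box;k[y0:y1,x0:x1]=m[y0:y1,x0:x1]
    k=cv2.morphologyEx(k,cv2.MORPH_CLOSE,np.ones((5,5)))
    c=max(cv2.findContours(k,0,1)[0],key=cv2.contourArea);r=cv2.minAreaRect(c);return r,cv2.boxPoints(r),cv2.contourArea(c)
for n,lo,hi,b in[("green",(60,60,20),(90,255,160),(180,110,285,215)),("oak",(0,40,10),(30,255,125),(455,115,555,215))]:
    r,p,a=quad(T["frame"],lo,hi,b);print(n,r,a)
    for z in(0,45):
        q=np.array([plane(T,u,v,z)[:2] for u,v in p]);print(z,q.round(0).tolist(),q.mean(0).round(1),np.linalg.norm(q-np.roll(q,1,0),axis=1).round(0))
# hand corners of tins, scene
for n,P in[("green",[(358,252),(423,245),(436,302),(371,316)]),("oak",[(124,279),(194,271),(196,338),(126,345)])]:
    q=np.array([plane(S,u,v,45)[:2] for u,v in P]);print(n,q.round(0).tolist(),q.mean(0))
c=cv2.resize(T["frame"][105:225,180:290],None,fx=3.5,fy=3.5);d=cv2.resize(T["frame"][105:225,450:560],None,fx=3.5,fy=3.5);cv2.imwrite("pics/tins.png",np.hstack([c,d]))
E
```

```text
far [520.30115093  27.39453092 229.34428005] 40.035985366912435
near [458.34202901  14.88972763 -88.79105394] 49.48682711936721
red1 [499.26635145 102.73038875 176.12975776] 38.730197895112944
red2 [ 432.13355389  115.15506933 -139.4894034 ] 48.692487143147254
green ((231.9092254638672, 163.3661651611328), (73.27589416503906, 75.43922424316406), 86.8201675415039) 4669.0
0 [[670.0, 371.0], [679.0, 199.0], [509.0, 190.0], [500.0, 360.0]] [589.4 280.2] [169. 173. 170. 170.]
45 [[656.0, 361.0], [665.0, 195.0], [502.0, 187.0], [494.0, 350.0]] [579.2 273.2] [163. 166. 163. 164.]
oak ((504.6707763671875, 165.4273681640625), (78.7516860961914, 82.70447540283203), 87.51044464111328) 6154.5
0 [[669.0, -249.0], [677.0, -441.0], [493.0, -440.0], [486.0, -250.0]] [ 581.3 -345.2] [183. 193. 184. 190.]
45 [[656.0, -234.0], [663.0, -419.0], [487.0, -418.0], [480.0, -236.0]] [ 571.4 -326.5] [176. 185. 176. 182.]
green [[499.0, 185.0], [501.0, 363.0], [666.0, 356.0], [680.0, 186.0]] [586.41973704 272.36540414]
oak [[497.0, -427.0], [498.0, -249.0], [679.0, -242.0], [674.0, -407.0]] [ 586.84750178 -331.421235  ]
```

View pics/tins.png

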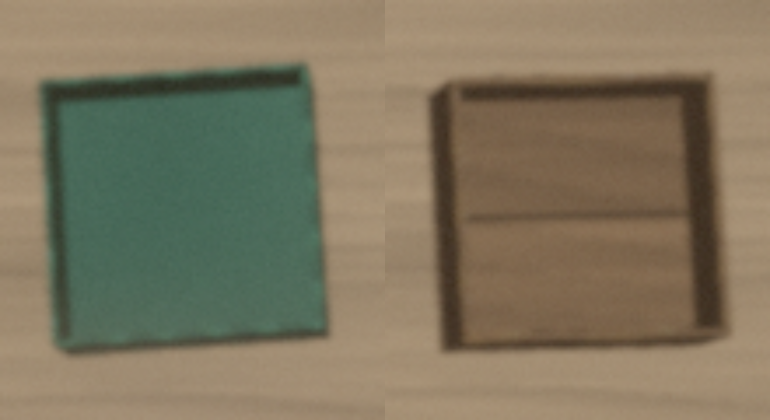

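The top and scene views are flipped along x, so I paired the ends the wrong way round. Redoing it with the pairs swapped.

```bash
python3 - <<'E'
from plant import capture,sensors
import numpy as np,cv2
from h import *
T=capture("top");S=capture("scene")
t=lambda u,v:ray(T,290+u/3.6,155+v/3.6); s=lambda u,v:ray(S,250+(u-396)/4.2,225+v/4.2)
for n,a,b in[("bar+x",(185,58),(624,184)),("bar-x",(237,253),(556,22)),("red+x",(38,118),(757,165)),("red-x",(88,298),(691,25)),("sp+x",(323,42),(494,292)),("walnut",(274,152),(529,181)),("b1",(261,120),(543,216)),("b2",(283,190),(517,156))]:
    p,e=tri(t(*a),s(*b));print(n,p.round(1),round(e,1))
# tins: top crop 2nd picture
g=[(42,82),(305,66),(327,335),(62,350)]
o=[(450,85),(710,75),(727,333),(445,348)]
o=[(u-385,v) for u,v in o]
for n,P,off in[("green",g,180),("oak",o,450)]:
    q=np.array([plane(T,off+u/3.5,105+v/3.5,45)[:2] for u,v in P]);e=q[1]-q[0]
    print(n,q.round(0).tolist(),q.mean(0).round(1),np.linalg.norm(q-np.roll(q,1,0),axis=1).round(0))
E
```

```text
bar+x [550.9  36.4  88.7] 1.4
bar-x [435.9   7.4  93.1] 3.1
red+x [524.7 122.5  39.1] 2.3
red-x [414.8  93.8  35.5] 0.5
sp+x [576.9 -53.3  12.7] 4.0
walnut [506.2 -22.8  18. ] 0.3
b1 [527.9 -16.3   9.3] 0.7
b2 [483.4 -29.2  10.2] 0.6
green [[657.0, 361.0], [667.0, 196.0], [496.0, 183.0], [487.0, 347.0]] [576.7 271.8] [170. 165. 171. 164.]
oak [[653.0, -249.0], [658.0, -415.0], [493.0, -418.0], [485.0, -240.0]] [ 572.2 -330.8] [168. 166. 165. 178.]
```

Bar centre is about (493, 22), with its top near z 91–97. It lies at about 14.6°, and red points to +y at about 105°. The green tin is at about (579, 272) and the oak tray at about (577, -331).

The moves only offer spin about the tool's x, so with the tool down there is no direct tilt. I'll test early, with an empty gripper, what the arm does at the edge of its reach ("approached as far as the arm can").

```bash
cat >> h.py <<'E'
from scipy.spatial.transform import Rotation as Ro
def st():
    from plant import sensors
    o=sensors.get_obs();R=Ro.from_euler("xyz",o["tcp_rot"]).as_matrix()
    print("t",round(o["time"],2),"pos",o["tool_pos"].round(1),"q",o["joint_positions"].round(3),"w",round(o["grip_width"],1),"F",o["contact_force"].round(1));print(R.round(3).tolist());return o,R
E
python3 -c "from h import st;st()"
python3 -m crank '[{"dx":-4},{"dx":-8},{"dx":-12},{"dx":-16},{"dx":-20},{"dx":-24},{"dx":-28},{"dx":-32},{"dx":-36},{"dx":-40},{"dx":-44},{"dx":-48},{"dx":-52},{"dx":-56},{"dx":-60},{"dx":-60}]'
python3 -c "from h import st;st()"
```

```text
t 0.3 pos [226.8 473.4 193. ] q [ 0.978  0.342  1.524 -0.     1.275 -0.146] w 92.2 F [-0.2 -0.1  0.1]
[[-0.0, 0.432, 0.902], [-0.0, 0.902, -0.432], [-1.0, -0.0, -0.0]]
t 0.3 pos [226.8 473.4 193. ] q [ 0.978  0.342  1.524 -0.     1.275 -0.146] w 92.2 F [-0.2 -0.1  0.1]
[[-0.0, 0.432, 0.902], [-0.0, 0.902, -0.432], [-1.0, -0.0, -0.0]]invalid input at $[0]: expected keys dx, dy, dz, spin
```

```bash

python3 -m crank '[{"dx":-4,"dy":0,"dz":0,"spin":0},{"dx":-8,"dy":0,"dz":0,"spin":0},{"dx":-12,"dy":0,"dz":0,"spin":0},{"dx":-16,"dy":0,"dz":0,"spin":0},{"dx":-20,"dy":0,"dz":0,"spin":0},{"dx":-24,"dy":0,"dz":0,"spin":0},{"dx":-28,"dy":0,"dz":0,"spin":0},{"dx":-32,"dy":0,"dz":0,"spin":0},{"dx":-36,"dy":0,"dz":0,"spin":0},{"dx":-40,"dy":0,"dz":0,"spin":0},{"dx":-44,"dy":0,"dz":0,"spin":0},{"dx":-48,"dy":0,"dz":0,"spin":0},{"dx":-48,"dy":0,"dz":0,"spin":0}]'
python3 -c "from h import st;st()"
```

```text
time: 1.38
tool_pos: [197.8, 412.5, 628.7]
tcp_rot: [-1.943, 1.544, -2.39]
contact_force: [0.0, 1.2, 1.4]
grip_width: 91.6
t 1.38 pos [197.8 412.5 628.7] q [ 0.952  0.478  0.036  0.011  2.654 -0.162] w 91.6 F [0.  1.2 1.4]
[[-0.019, 0.432, 0.901], [-0.018, 0.901, -0.433], [-1.0, -0.025, -0.01]]
```

```bash

python3 -m crank '[{"dx":0,"dy":4,"dz":0,"spin":0},{"dx":0,"dy":8,"dz":0,"spin":0},{"dx":0,"dy":12,"dz":0,"spin":0},{"dx":0,"dy":16,"dz":0,"spin":0},{"dx":0,"dy":20,"dz":0,"spin":0},{"dx":0,"dy":24,"dz":0,"spin":0},{"dx":0,"dy":28,"dz":0,"spin":0},{"dx":0,"dy":32,"dz":0,"spin":0},{"dx":0,"dy":36,"dz":0,"spin":0},{"dx":0,"dy":40,"dz":0,"spin":0},{"dx":0,"dy":40,"dz":0,"spin":0}]'
python3 -c "from h import st;st()"
```

```text
time: 2.3
tool_pos: [201.6, 427.9, 609.1]
tcp_rot: [-1.863, 1.498, -2.31]
contact_force: [0.4, 0.9, 0.1]
grip_width: 92.0
t 2.3 pos [201.6 427.9 609.1] q [ 0.961  0.52   0.037  0.02   2.657 -0.145] w 92.0 F [0.4 0.9 0.1]
[[-0.049, 0.43, 0.901], [-0.054, 0.9, -0.433], [-0.997, -0.07, -0.021]]
```

```bash

python3 -m crank '[{"dx":4,"dy":0,"dz":0,"spin":0},{"dx":8,"dy":0,"dz":0,"spin":0},{"dx":12,"dy":0,"dz":0,"spin":0},{"dx":16,"dy":0,"dz":0,"spin":0},{"dx":20,"dy":0,"dz":0,"spin":0},{"dx":20,"dy":0,"dz":0,"spin":0}]'
python3 -c "from h import st;st()"
```

```text
time: 2.8
tool_pos: [192.3, 417.6, 426.4]
tcp_rot: [-1.865, 1.499, -2.312]
contact_force: [0.7, 0.9, 0.9]
grip_width: 91.7
t 2.8 pos [192.3 417.6 426.4] q [ 0.965  0.198  1.099  0.01   1.916 -0.156] w 91.7 F [0.7 0.9 0.9]
[[-0.049, 0.43, 0.901], [-0.053, 0.9, -0.433], [-0.997, -0.069, -0.021]]
```

The test showed something useful. Clamped at the limit, the arm keeps the small tilt it picks up (about 4°), and later moves preserve it. If I get the tool inclined along the bar's direction before grasping, spinning about the tool's x will tilt the sieve red end down or up. Next I'll look for an efficient way to gain outward inclination in the radial plane at azimuth ~14.7°, using the joint-5 stop and moving inward while high up.

```bash

python3 -m crank '[{"dx":-2,"dy":-3,"dz":3,"spin":-0.1},{"dx":-4,"dy":-5,"dz":5,"spin":-0.2},{"dx":-6,"dy":-8,"dz":8,"spin":-0.3},{"dx":-8,"dy":-10,"dz":10,"spin":-0.4},{"dx":-9,"dy":-13,"dz":13,"spin":-0.5},{"dx":-11,"dy":-16,"dz":16,"spin":-0.6},{"dx":-12,"dy":-19,"dz":19,"spin":-0.7},{"dx":-14,"dy":-22,"dz":22,"spin":-0.7},{"dx":-15,"dy":-25.3,"dz":25.2,"spin":-0.7},{"dx":-15,"dy":-25.3,"dz":25.2,"spin":-0.7},{"dx":-15,"dy":-25.3,"dz":25.2,"spin":-0.7}]'
python3 -c "from h import st;st()"
```

```text
time: 3.72
tool_pos: [320.4, 85.3, 591.0]
tcp_rot: [-2.532, 1.498, -2.287]
contact_force: [0.0, 0.9, 1.3]
grip_width: 91.9
t 3.72 pos [320.4  85.3 591. ] q [ 0.083  0.054  0.803 -0.071  2.336 -1.78 ] w 91.9 F [0.  0.9 1.3]
[[-0.048, -0.243, 0.969], [-0.055, 0.969, 0.24], [-0.997, -0.042, -0.06]]
```

```bash

python3 -m crank '[{"dx":-1,"dy":3,"dz":-2,"spin":0},{"dx":-2,"dy":5.5,"dz":-4,"spin":0},{"dx":-3,"dy":7.6,"dz":-7,"spin":0},{"dx":-4,"dy":7.6,"dz":-10.5,"spin":0},{"dx":-5,"dy":7.6,"dz":-14,"spin":0},{"dx":-6,"dy":7.6,"dz":-17.5,"spin":0},{"dx":-6,"dy":7.6,"dz":-21,"spin":0},{"dx":-6,"dy":7.6,"dz":-25,"spin":0},{"dx":-6,"dy":7.6,"dz":-29,"spin":0},{"dx":-6,"dy":7.6,"dz":-33,"spin":0},{"dx":-6,"dy":7.6,"dz":-37,"spin":0},{"dx":-6,"dy":7.6,"dz":-41,"spin":0}]'
python3 -c "from h import st;st()"
```

```text
time: 4.72
tool_pos: [-39.2, 89.4, 652.9]
tcp_rot: [-2.547, 1.51, -2.294]
contact_force: [0.6, 0.6, -0.9]
grip_width: 91.8
t 4.72 pos [-39.2  89.4 652.9] q [ 1.022 -0.321  0.865  0.023  2.657 -0.782] w 91.8 F [ 0.6  0.6 -0.9]
[[-0.04, -0.251, 0.967], [-0.046, 0.967, 0.249], [-0.998, -0.034, -0.051]]
```

```bash

python3 -m crank '[{"dx":-3,"dy":0,"dz":0,"spin":0},{"dx":-6,"dy":0,"dz":0,"spin":0},{"dx":-9,"dy":0,"dz":0,"spin":0},{"dx":-12,"dy":0,"dz":0,"spin":0},{"dx":-12,"dy":0,"dz":0,"spin":0}]'
python3 -c "from h import st;st()"
```

```text
time: 5.13
tool_pos: [-41.0, 124.5, 670.8]
tcp_rot: [-2.623, 1.531, -2.369]
contact_force: [-0.7, 0.5, -0.3]
grip_width: 91.7
t 5.13 pos [-41.  124.5 670.8] q [ 1.21  -0.228  0.749  0.037  2.657 -0.584] w 91.7 F [-0.7  0.5 -0.3]
[[-0.029, -0.252, 0.967], [-0.028, 0.968, 0.251], [-0.999, -0.02, -0.035]]
```

The IK keeps orientation first and position second, and what's left over persists from call to call. So short calls pushing outward with the elbow straight should build outward tilt. I'll go out there.

```bash

python3 -m crank '[{"dx":1,"dy":0,"dz":4,"spin":0},{"dx":2,"dy":0,"dz":8,"spin":0},{"dx":3,"dy":0,"dz":12,"spin":0},{"dx":5,"dy":0,"dz":16,"spin":0},{"dx":7,"dy":-1,"dz":19.5,"spin":0},{"dx":9,"dy":-1,"dz":23,"spin":0},{"dx":11,"dy":-2,"dz":26.5,"spin":0},{"dx":13,"dy":-2,"dz":30,"spin":0},{"dx":15,"dy":-3,"dz":33.5,"spin":0},{"dx":17,"dy":-3,"dz":37,"spin":0},{"dx":19,"dy":-4,"dz":40.5,"spin":0},{"dx":21,"dy":-4,"dz":44,"spin":0},{"dx":23,"dy":-5,"dz":47.5,"spin":0},{"dx":25,"dy":-5,"dz":51,"spin":0},{"dx":27,"dy":-5,"dz":54.5,"spin":0},{"dx":29,"dy":-5,"dz":58,"spin":0},{"dx":31,"dy":-5,"dz":61,"spin":0},{"dx":34,"dy":-5,"dz":64,"spin":0},{"dx":37,"dy":-5,"dz":67,"spin":0},{"dx":37,"dy":-5,"dz":67,"spin":0}]'
python3 -c "from h import st;st()"
```

```text
time: 6.8
tool_pos: [610.7, 232.1, 271.6]
tcp_rot: [-2.712, 1.523, -2.461]
contact_force: [0.0, -0.5, -0.9]
grip_width: 91.4
t 6.8 pos [610.7 232.1 271.6] q [ 0.257  0.593  0.907 -0.02   1.684 -1.568] w 91.4 F [ 0.  -0.5 -0.9]
[[-0.037, -0.249, 0.968], [-0.03, 0.968, 0.248], [-0.999, -0.02, -0.043]]
```

```bash

python3 -m crank '[{"dx":0,"dy":0,"dz":60,"spin":0},{"dx":0,"dy":0,"dz":60,"spin":0},{"dx":0,"dy":0,"dz":60,"spin":0},{"dx":0,"dy":0,"dz":60,"spin":0}]'
python3 -c "from h import st;st()"
python3 -m crank '[{"dx":0,"dy":0,"dz":60,"spin":0}]'
python3 -c "from h import st;st()"
```

```text
time: 7.13
tool_pos: [728.6, 262.3, 273.4]
tcp_rot: [-2.585, 1.534, -2.333]
contact_force: [1.1, 0.6, 1.4]
grip_width: 91.5
t 7.13 pos [728.6 262.3 273.4] q [ 0.255  0.971  0.169 -0.022  2.032 -1.577] w 91.5 F [1.1 0.6 1.4]
[[-0.025, -0.25, 0.968], [-0.027, 0.968, 0.249], [-0.999, -0.019, -0.031]]
time: 7.22
tool_pos: [747.6, 265.3, 261.8]
tcp_rot: [-2.255, 1.548, -2.003]
contact_force: [61.8, 17.4, 27.7]
grip_width: 91.9
t 7.22 pos [747.6 265.3 261.8] q [ 0.252  1.047  0.035 -0.02   2.074 -1.581] w 91.9 F [61.8 17.4 27.7]
[[-0.01, -0.25, 0.968], [-0.021, 0.968, 0.25], [-1.0, -0.018, -0.014]]
```

```bash

python3 -m crank '[{"dx":0,"dy":0,"dz":2,"spin":0}]' |tail -5
python3 -m crank '[{"dx":0,"dy":0,"dz":4,"spin":0}]'
python3 -c "from h import st;st()"
python3 -m crank '[{"dx":0,"dy":0,"dz":4,"spin":0}]' 
python3 -c "from h import st;st()"
```

```text
time: 7.3
tool_pos: [752.8, 264.8, 242.1]
tcp_rot: [-2.577, 1.539, -2.325]
contact_force: [0.8, 0.4, -3.0]
grip_width: 91.5
time: 7.38
tool_pos: [769.5, 267.3, 238.4]
tcp_rot: [-0.778, 1.55, -0.525]
contact_force: [0.3, 0.1, 1.4]
grip_width: 91.9
t 7.38 pos [769.5 267.3 238.4] q [ 0.247  1.074  0.04  -0.016  2.012 -1.584] w 91.9 F [0.3 0.1 1.4]
[[0.018, -0.25, 0.968], [-0.011, 0.968, 0.25], [-1.0, -0.015, 0.015]]
time: 7.47
tool_pos: [784.5, 268.8, 230.7]
tcp_rot: [-0.278, 1.523, -0.025]
contact_force: [0.0, 0.5, 0.3]
grip_width: 91.7
t 7.47 pos [784.5 268.8 230.7] q [ 0.243  1.085  0.037 -0.014  1.973 -1.586] w 91.7 F [0.  0.5 0.3]
[[0.048, -0.25, 0.967], [-0.001, 0.968, 0.25], [-0.999, -0.013, 0.046]]
```

It works: about 1.8° of outward tilt per row with no contact force. Continuing.

```bash

python3 -m crank '[{"dx":0,"dy":0.3,"dz":4,"spin":0}]' >/dev/null
python3 -m crank '[{"dx":0,"dy":0.3,"dz":4,"spin":0}]' >/dev/null
python3 -m crank '[{"dx":0,"dy":0.3,"dz":4,"spin":0}]' >/dev/null
python3 -m crank '[{"dx":0,"dy":0.3,"dz":4,"spin":0}]' >/dev/null
python3 -m crank '[{"dx":0,"dy":0.3,"dz":4,"spin":0}]' 
python3 -c "from h import st;st()"
```

```text
time: 7.88
tool_pos: [843.1, 287.8, 193.2]
tcp_rot: [-0.021, 1.399, 0.233]
contact_force: [1.0, -0.1, -0.5]
grip_width: 91.4
t 7.88 pos [843.1 287.8 193.2] q [ 0.244  1.137  0.037 -0.002  1.796 -1.582] w 91.4 F [ 1.  -0.1 -0.5]
[[0.167, -0.251, 0.954], [0.04, 0.968, 0.248], [-0.985, -0.004, 0.171]]
```

```bash

python3 -m crank '[{"dx":-1,"dy":0.3,"dz":4,"spin":0}]' >/dev/null
python3 -m crank '[{"dx":-1,"dy":0.3,"dz":4,"spin":0}]' >/dev/null
python3 -m crank '[{"dx":-1,"dy":0.3,"dz":4,"spin":0}]' >/dev/null
python3 -m crank '[{"dx":-1,"dy":0.3,"dz":4,"spin":0}]' >/dev/null
python3 -m crank '[{"dx":-1,"dy":0.3,"dz":4,"spin":0}]' 
python3 -c "from h import st;st()"
```

```text
time: 8.3
tool_pos: [878.2, 300.8, 229.2]
tcp_rot: [0.021, 1.261, 0.277]
contact_force: [0.3, 0.1, -1.2]
grip_width: 91.7
t 8.3 pos [878.2 300.8 229.2] q [ 0.244  1.107  0.036  0.01   1.688 -1.58 ] w 91.7 F [ 0.3  0.1 -1.2]
[[0.294, -0.254, 0.922], [0.084, 0.967, 0.24], [-0.952, 0.006, 0.305]]
```

```bash

python3 -m crank '[{"dx":0,"dy":0.2,"dz":4,"spin":0}]' >/dev/null
python3 -m crank '[{"dx":0,"dy":0.2,"dz":4,"spin":0}]' >/dev/null
python3 -m crank '[{"dx":0,"dy":0.2,"dz":4,"spin":0}]' >/dev/null
python3 -m crank '[{"dx":0,"dy":0.2,"dz":4,"spin":0}]' >/dev/null
python3 -m crank '[{"dx":0,"dy":0.2,"dz":4,"spin":0}]' >/dev/null
python3 -m crank '[{"dx":0,"dy":0.2,"dz":4,"spin":0}]' >/dev/null
python3 -m crank '[{"dx":0,"dy":0.2,"dz":4,"spin":0}]' 
python3 -c "from h import st;st()"
```

```text
time: 8.88
tool_pos: [937.5, 314.7, 252.8]
tcp_rot: [0.04, 1.076, 0.297]
contact_force: [-0.7, 0.5, -0.3]
grip_width: 91.9
t 8.88 pos [937.5 314.7 252.8] q [ 0.236  1.11   0.037  0.029  1.501 -1.587] w 91.9 F [-0.7  0.5 -0.3]
[[0.454, -0.259, 0.852], [0.139, 0.966, 0.22], [-0.88, 0.019, 0.475]]
```

```bash

python3 -m crank '[{"dx":0,"dy":0.2,"dz":4,"spin":0}]' >/dev/null
python3 -m crank '[{"dx":0,"dy":0.2,"dz":4,"spin":0}]' >/dev/null
python3 -m crank '[{"dx":0,"dy":0.2,"dz":4,"spin":0}]' >/dev/null
python3 -m crank '[{"dx":0,"dy":0.2,"dz":4,"spin":0}]' >/dev/null
python3 -m crank '[{"dx":0,"dy":0.2,"dz":4,"spin":0}]' >/dev/null
python3 -m crank '[{"dx":0,"dy":0.2,"dz":4,"spin":0}]' 
python3 -c "from h import st;st()"
```

```text
time: 9.38
tool_pos: [971.6, 322.5, 308.1]
tcp_rot: [0.046, 0.92, 0.304]
contact_force: [0.6, 0.1, 0.9]
grip_width: 91.4
t 9.38 pos [971.6 322.5 308.1] q [ 0.23   1.078  0.037  0.046  1.378 -1.593] w 91.4 F [0.6 0.1 0.9]
[[0.578, -0.265, 0.772], [0.181, 0.964, 0.195], [-0.796, 0.028, 0.605]]
```

Tool tilt is 37° at azimuth 17.4°, about right for the bar. I'll refine the bar centre on the z = 97 plane from both saved views and work out the approach.

```bash
python3 - <<'E'
from plant import capture
from h import *
T=capture("top");S=capture("scene")
# same static cameras; crops came from frames of t=0
t=lambda u,v:plane(T,290+u/3.6,155+v/3.6,97)[:2]; s=lambda u,v:plane(S,250+(u-396)/4.2,225+v/4.2,97)[:2]
A=[t(172,62),t(198,55),t(222,258),t(252,248)];B=[s(612,187),s(636,180),s(544,25),s(568,20)]
for n,P in(("top",A),("scene",B)):
    P=np.array(P);print(n,P.round(1).tolist(),P.mean(0).round(1)); d=(P[0]+P[1]-P[2]-P[3])/2;print(np.linalg.norm(d).round(1),np.degrees(np.arctan2(d[1],d[0])).round(1))
cv2.imwrite("pics/scene1.png",S["frame"])
o,R=st()
G=np.array([493.5,22,88.]);goal=G+19*R[:,0];dl=goal-o["tool_pos"];print("d tool cm",(R.T@dl/10).round(2))
up=goal+np.array([0,0,110]);print("above",(R.T@(up-o["tool_pos"])/10).round(2))
E
```

```text
top [[547.0, 45.3], [551.0, 30.2], [432.9, 18.0], [438.5, 0.7]] [492.4  23.5]
116.8 14.1
scene [[555.9, 28.3], [553.2, 42.9], [439.2, -1.6], [437.6, 13.5]] [496.5  20.8]
119.9 14.3
t 9.48 pos [971.5 322.4 310.2] q [ 0.23   1.076  0.036  0.045  1.378 -1.593] w 91.8 F [-0.1  0.1  0.3]
[[0.579, -0.265, 0.771], [0.182, 0.964, 0.194], [-0.795, 0.027, 0.607]]
d tool cm [-13.6  -16.92 -56.16]
above [-22.34 -16.62 -49.49]
```

View pics/scene1.png

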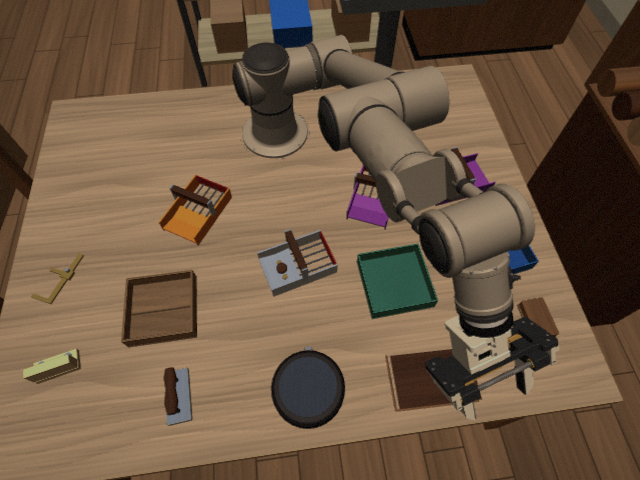

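The scene is unmoved, and the grip is clear of the wall tops (z 45) on both sides. Approaching to 110 mm above the grasp.

```bash

python3 -m crank '[{"dx":-1,"dy":-0.5,"dz":-2,"spin":0},{"dx":-2.5,"dy":-2,"dz":-5,"spin":0},{"dx":-4,"dy":-3,"dz":-8.5,"spin":-0.03},{"dx":-5.5,"dy":-4,"dz":-12,"spin":-0.03},{"dx":-7,"dy":-5,"dz":-15.5,"spin":-0.03},{"dx":-8.5,"dy":-6,"dz":-19,"spin":-0.03},{"dx":-10,"dy":-7.5,"dz":-22.5,"spin":-0.03},{"dx":-11.5,"dy":-9,"dz":-26,"spin":-0.03},{"dx":-13,"dy":-10,"dz":-29.5,"spin":-0.03},{"dx":-15,"dy":-11,"dz":-33,"spin":-0.03},{"dx":-17,"dy":-12.5,"dz":-36.5,"spin":-0.03},{"dx":-18.5,"dy":-14,"dz":-40,"spin":-0.03},{"dx":-20,"dy":-15,"dz":-43.5,"spin":-0.03},{"dx":-21.5,"dy":-16,"dz":-46.5,"spin":-0.03},{"dx":-22.2,"dy":-16.6,"dz":-48.5,"spin":-0.03},{"dx":-22.3,"dy":-16.6,"dz":-49.4,"spin":-0.03},{"dx":-22.3,"dy":-16.6,"dz":-49.4,"spin":-0.03}]'
python3 - <<'E'
from plant import capture
from h import *
o,R=st()
G=np.array([494.4,22.2,88.]);goal=G+19*R[:,0];dl=goal-o["tool_pos"];print("d tool cm",(R.T@dl/10).round(2))
S=capture("scene");T=capture("top")
a=cv2.resize(S["frame"][150:350,200:460],(520,400));cv2.imwrite("pics/s2.png",a)
E
```

```text
time: 10.9
tool_pos: [500.5, 25.0, 180.5]
tcp_rot: [0.019, 0.926, 0.305]
contact_force: [0.1, -0.6, 0.3]
grip_width: 91.9
t 10.9 pos [500.5  25.  180.5] q [-0.384  0.035  2.188  0.825  0.547 -2.88 ] w 91.9 F [ 0.1 -0.6  0.3]
[[0.574, -0.285, 0.768], [0.18, 0.958, 0.222], [-0.799, 0.011, 0.601]]
d tool cm [ 8.89 -0.2  -6.09]
```

View pics/s2.png

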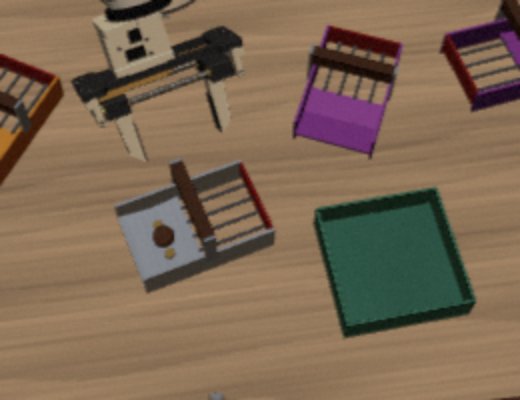

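The wrist joint is at -2.88, near its end, so I'll take the equivalent half-turn grasp at height to free up the spin range.

```bash

python3 -m crank '[{"dx":0,"dy":0,"dz":0,"spin":0.1},{"dx":0,"dy":0,"dz":0,"spin":0.22},{"dx":0,"dy":0,"dz":0,"spin":0.34},{"dx":0,"dy":0,"dz":0,"spin":0.46},{"dx":0,"dy":0,"dz":0,"spin":0.58},{"dx":0,"dy":0,"dz":0,"spin":0.70},{"dx":0,"dy":0,"dz":0,"spin":0.82},{"dx":0,"dy":0,"dz":0,"spin":0.94},{"dx":0,"dy":0,"dz":0,"spin":1.06},{"dx":0,"dy":0,"dz":0,"spin":1.18},{"dx":0,"dy":0,"dz":0,"spin":1.3},{"dx":0,"dy":0,"dz":0,"spin":1.42},{"dx":0,"dy":0,"dz":0,"spin":1.54},{"dx":0,"dy":0,"dz":0,"spin":1.66},{"dx":0,"dy":0,"dz":0,"spin":1.78},{"dx":0,"dy":0,"dz":0,"spin":1.9},{"dx":0,"dy":0,"dz":0,"spin":2.02},{"dx":0,"dy":0,"dz":0,"spin":2.14},{"dx":0,"dy":0,"dz":0,"spin":2.26},{"dx":0,"dy":0,"dz":0,"spin":2.38}]' | head -2
python3 -m crank '[{"dx":0,"dy":0,"dz":0,"spin":0.1},{"dx":0,"dy":0,"dz":0,"spin":0.22},{"dx":0,"dy":0,"dz":0,"spin":0.34},{"dx":0,"dy":0,"dz":0,"spin":0.46},{"dx":0,"dy":0,"dz":0,"spin":0.58},{"dx":0,"dy":0,"dz":0,"spin":0.70},{"dx":0,"dy":0,"dz":0,"spin":0.76},{"dx":0,"dy":0,"dz":0,"spin":0.76}]'
python3 - <<'E'
from h import *
o,R=st()
G=np.array([494.4,22.2,88.]);goal=G+19*R[:,0];dl=goal-o["tool_pos"];print("d tool cm",(R.T@dl/10).round(2))
E
```

```text
time: 12.67
tool_pos: [506.1, 26.2, 183.2]
time: 13.33
tool_pos: [506.0, 26.1, 183.2]
tcp_rot: [-3.127, 0.921, 0.304]
contact_force: [0.4, 0.4, 0.1]
grip_width: 91.5
t 13.33 pos [506.   26.1 183.2] q [-0.376  0.04   2.176  0.822  0.546  0.269] w 91.5 F [0.4 0.4 0.1]
[[0.577, 0.289, -0.764], [0.181, -0.957, -0.225], [-0.796, -0.009, -0.605]]
d tool cm [8.74 0.12 6.73]
```

```bash

python3 -m crank '[{"dx":1.5,"dy":0,"dz":1.1,"spin":0},{"dx":3.2,"dy":0,"dz":2.5,"spin":0},{"dx":5,"dy":0.1,"dz":3.8,"spin":0},{"dx":6.5,"dy":0.1,"dz":5,"spin":0},{"dx":7.8,"dy":0.1,"dz":6,"spin":0},{"dx":8.7,"dy":0.1,"dz":6.7,"spin":0},{"dx":8.7,"dy":0.1,"dz":6.7,"spin":0}]'
python3 - <<'E'
from h import *
from plant import capture
o,R=st()
G=np.array([494.4,22.2,88.]);goal=G+19*R[:,0];dl=goal-o["tool_pos"];print("d tool cm",(R.T@dl/10).round(2))
S=capture("scene");T=capture("top")
a=cv2.resize(S["frame"][170:310,230:370],(560,560));cv2.imwrite("pics/s3.png",a)
E
```

```text
time: 13.92
tool_pos: [503.5, 25.9, 70.5]
tcp_rot: [-3.126, 0.926, 0.307]
contact_force: [0.6, 0.1, 0.1]
grip_width: 91.6
t 13.92 pos [503.5  25.9  70.5] q [-0.379  0.303  2.332  1.622  0.392 -0.62 ] w 91.6 F [0.6 0.1 0.1]
[[0.573, 0.291, -0.766], [0.182, -0.957, -0.227], [-0.799, -0.009, -0.601]]
d tool cm [-0.09  0.07 -0.27]
```

View pics/s3.png

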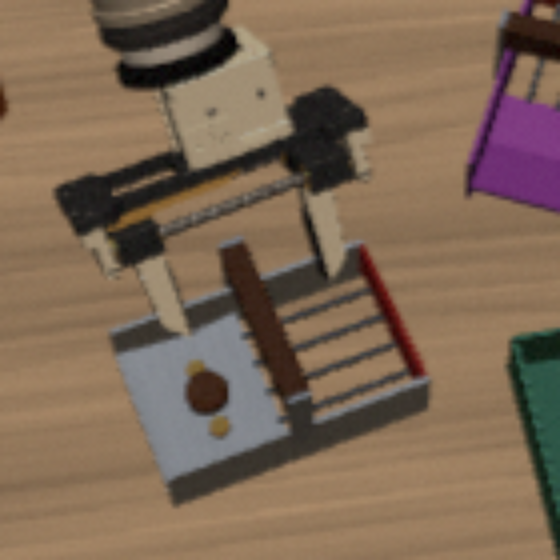

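The fingers straddle the bar and clear the balls. The grasp point is within 3 mm of the bar centre, so I'm closing.

```bash

python3 -m crank '[{"dx":0,"dy":0,"dz":0,"spin":0},{"dx":0,"dy":0,"dz":0,"spin":0},{"dx":0,"dy":0,"dz":0,"spin":0},{"dx":0,"dy":0,"dz":0,"spin":0},{"dx":0,"dy":0,"dz":0,"spin":0},{"dx":0,"dy":0,"dz":0,"spin":0},{"dx":0,"dy":0,"dz":0,"spin":0},{"dx":0,"dy":0,"dz":0,"spin":0}]' 0
python3 -c "from h import st;st()"
```

```text
time: 14.68
tool_pos: [503.7, 25.3, 72.6]
tcp_rot: [-3.128, 0.923, 0.304]
contact_force: [-0.3, -0.4, 0.6]
grip_width: 43.6
t 14.68 pos [503.7  25.3  72.6] q [-0.381  0.298  2.332  1.618  0.392 -0.614] w 43.6 F [-0.3 -0.4  0.6]
[[0.576, 0.289, -0.765], [0.181, -0.957, -0.225], [-0.797, -0.008, -0.604]]
```

```bash

python3 -m crank '[{"dx":0,"dy":0,"dz":0,"spin":0},{"dx":0,"dy":0,"dz":0,"spin":0},{"dx":0,"dy":0,"dz":0,"spin":0},{"dx":0,"dy":0,"dz":0,"spin":0},{"dx":0,"dy":0,"dz":0,"spin":0},{"dx":0,"dy":0,"dz":0,"spin":0},{"dx":0,"dy":0,"dz":0,"spin":0}]' 0
python3 - <<'E'
from h import *
o,R=st()
def f(dw): return (R.T@(np.array(dw))/10).round(2)
print("up60",f([0,0,60]),"up110",f([0,0,110]))
E
```

```text
time: 15.27
tool_pos: [503.7, 25.4, 72.5]
tcp_rot: [-3.128, 0.923, 0.304]
contact_force: [0.1, 0.9, -0.7]
grip_width: 14.2
t 15.27 pos [503.7  25.4  72.5] q [-0.381  0.299  2.332  1.618  0.392 -0.615] w 14.2 F [ 0.1  0.9 -0.7]
[[0.576, 0.289, -0.765], [0.181, -0.957, -0.225], [-0.797, -0.008, -0.604]]
up60 [-4.78 -0.05 -3.62] up110 [-8.77 -0.09 -6.64]
```

The opening reads 14.2 mm, less than the 18 mm bar. Looking before I do anything else.

```bash

python3 - <<'E'
from h import *
from plant import capture
st()
S=capture("scene");T=capture("top")
a=cv2.resize(S["frame"][190:310,240:350],(400,436),interpolation=cv2.INTER_CUBIC);b=cv2.resize(T["frame"][145:265,280:390],(400,436),interpolation=cv2.INTER_CUBIC);cv2.imwrite("pics/s4.png",np.hstack([a,b]))
E
```

```text
t 15.27 pos [503.7  25.4  72.5] q [-0.381  0.299  2.332  1.618  0.392 -0.615] w 14.2 F [ 0.1  0.9 -0.7]
[[0.576, 0.289, -0.765], [0.181, -0.957, -0.225], [-0.797, -0.008, -0.604]]
```

View pics/s4.png

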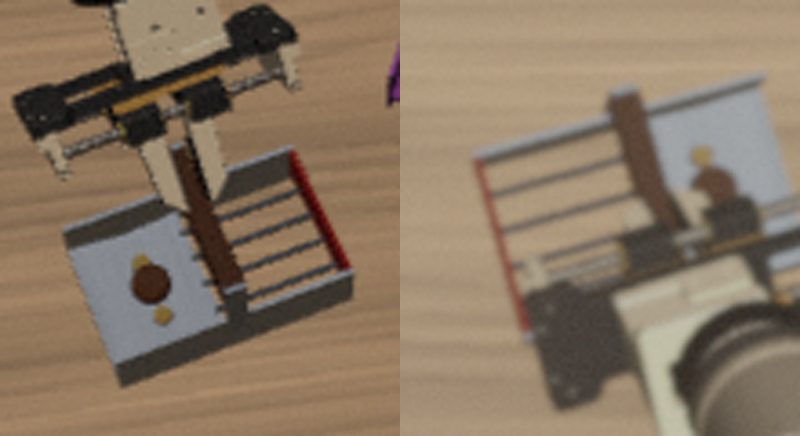

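```bash

python3 -m crank '[{"dx":0,"dy":0,"dz":0,"spin":0},{"dx":0,"dy":0,"dz":0,"spin":0},{"dx":0,"dy":0,"dz":0,"spin":0}]' 0
```

```text
time: 15.62
tool_pos: [503.6, 25.3, 72.5]
tcp_rot: [-3.128, 0.923, 0.304]
contact_force: [0.3, -0.3, -0.5]
grip_width: 13.8
```

```bash

python3 -m crank '[{"dx":-0.4,"dy":0,"dz":-0.3,"spin":0},{"dx":-1.2,"dy":0,"dz":-0.9,"spin":0},{"dx":-2,"dy":0,"dz":-1.5,"spin":0},{"dx":-2.8,"dy":0,"dz":-2.1,"spin":0},{"dx":-3.6,"dy":0,"dz":-2.7,"spin":0},{"dx":-4.3,"dy":0,"dz":-3.3,"spin":0},{"dx":-4.8,"dy":0,"dz":-3.6,"spin":0},{"dx":-4.8,"dy":0,"dz":-3.6,"spin":0}]' 0
python3 - <<'E'
from h import *
from plant import capture
st()
S=capture("scene");T=capture("top")
a=cv2.resize(S["frame"][190:310,240:350],(400,436),interpolation=cv2.INTER_CUBIC);b=cv2.resize(T["frame"][145:265,280:390],(400,436),interpolation=cv2.INTER_CUBIC);cv2.imwrite("pics/s5.png",np.hstack([a,b]))
E
```

```text
time: 16.28
tool_pos: [503.7, 24.8, 133.3]
tcp_rot: [-3.129, 0.922, 0.303]
contact_force: [0.8, 0.3, -3.0]
grip_width: 13.6
t 16.28 pos [503.7  24.8 133.3] q [-0.382  0.14   2.257  1.098  0.444 -0.05 ] w 13.6 F [ 0.8  0.3 -3. ]
[[0.577, 0.289, -0.764], [0.181, -0.957, -0.226], [-0.797, -0.008, -0.604]]
```

View pics/s5.png

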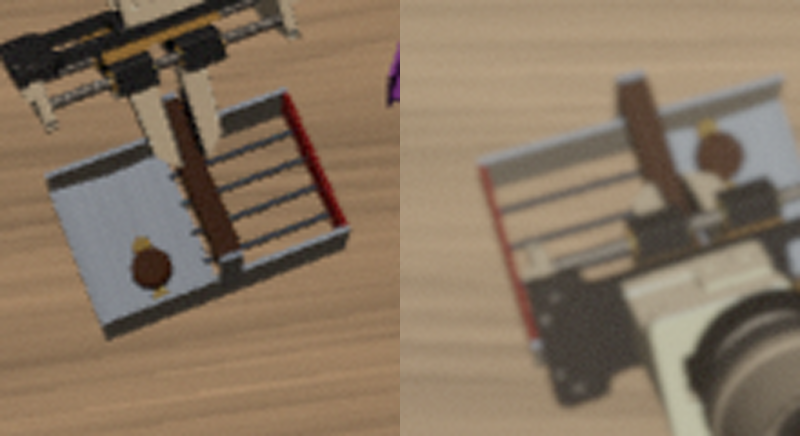

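Lifted, with all three balls still in the dish but rolled against the +x side wall. I'll check the sieve's level and work out the route to the green tin.

```bash
python3 - <<'E'
from h import *
from plant import capture
S=capture("scene");T=capture("top")
k=400/110.;ky=436/120.
s=lambda u,v:ray(S,240+u/k,190+v/ky);t=lambda u,v:ray(T,280+(u-400)/k,145+v/ky)
for n,a,b in[("bar+",(230,257),(632,78)),("red+",(346,232),(480,163)),("red-",(286,95),(536,345)),("sp+",(108,335),(780,85))]:
    p,e=tri(s(*a),t(*b));print(n,p.round(1),e.round(1))
o,R=st();g=o["tool_pos"]-19*R[:,0];print("grasp",g.round(1))
# green target: grasp over tin centre, z=200
for n,G in[("green z200",[579,272,200]),("via z200",[500,22,190])]:
    print(n,(R.T@(np.array(G)-g)/10).round(2))
E
```

```text
bar+ [551.   35.1 133.7] 0.6
red+ [513.5 120.   78. ] 0.3
red- [406.   89.9  98.7] 1.7
sp+ [562.6 -56.6  60.3] 3.5
t 16.48 pos [503.   25.  131.7] q [-0.382  0.143  2.259  1.101  0.444 -0.053] w 13.5 F [ 0.2 -0.7 -3.7]
[[0.575, 0.289, -0.766], [0.181, -0.957, -0.225], [-0.798, -0.009, -0.603]]
grasp [492.1  21.6 146.9]
green z200 [  5.3  -21.51 -15.5 ]
via z200 [-2.98  0.15 -3.22]
```

The red wall's corners differ by about 20 mm in height, so the sieve has swung roughly 10° about the jaw axis. I'll measure this more carefully before going on.

```bash
python3 - <<'E'
from h import *
from plant import capture
S=capture("scene");T=capture("top")
a=cv2.resize(S["frame"][200:285,245:345],None,fx=7.9,fy=7,interpolation=cv2.INTER_CUBIC);b=cv2.resize(T["frame"][155:250,290:400],None,fx=7.2,fy=6.2,interpolation=cv2.INTER_CUBIC)
cv2.imwrite("pics/s6.png",a);cv2.imwrite("pics/t6.png",b)
E
```

```text
(no output)
```

View pics/s6.png

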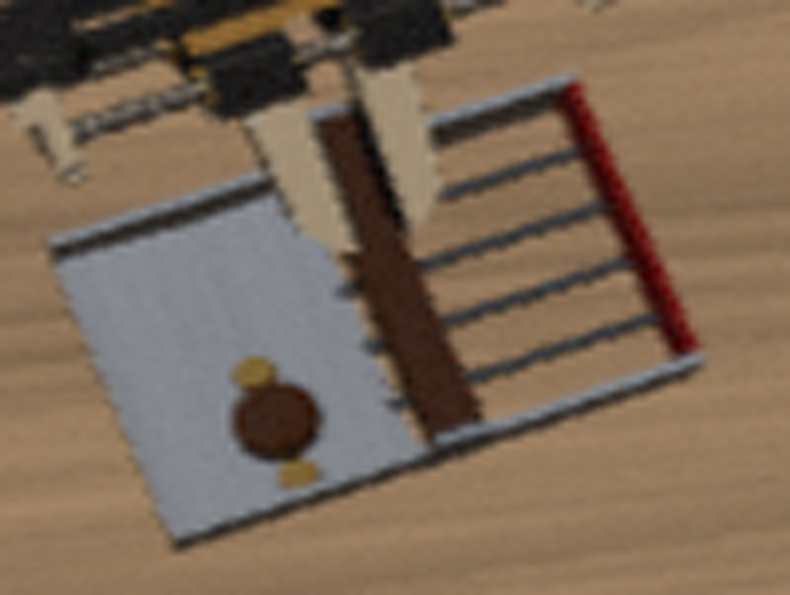

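View pics/t6.png

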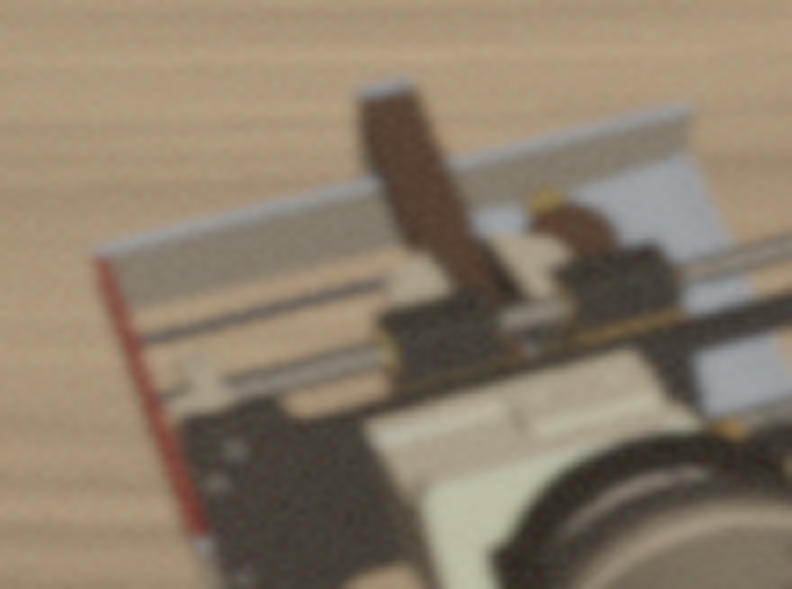

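The sieve is slowly swinging further: the pads hold the bar roughly 25 mm towards its near end. I'll set it back down, let it level, and regrasp nearer the middle.

```bash

python3 -m crank '[{"dx":0.6,"dy":0,"dz":0.45,"spin":0},{"dx":1.4,"dy":0,"dz":1.05,"spin":0},{"dx":2.2,"dy":0,"dz":1.65,"spin":0},{"dx":3,"dy":0,"dz":2.25,"spin":0},{"dx":3.6,"dy":0,"dz":2.7,"spin":0},{"dx":4.2,"dy":0,"dz":3.15,"spin":0},{"dx":4.6,"dy":0,"dz":3.5,"spin":0},{"dx":4.75,"dy":0,"dz":3.6,"spin":0}]' 0
python3 -m crank '[{"dx":0,"dy":0,"dz":0,"spin":0},{"dx":0,"dy":0,"dz":0,"spin":0},{"dx":0,"dy":0,"dz":0,"spin":0},{"dx":0,"dy":0,"dz":0,"spin":0},{"dx":0,"dy":0,"dz":0,"spin":0}]' 60
python3 - <<'E'
from h import *
from plant import capture
st()
S=capture("scene");T=capture("top")
a=cv2.resize(S["frame"][200:300,250:350],(480,480),interpolation=cv2.INTER_CUBIC);b=cv2.resize(T["frame"][155:255,295:395],(480,480),interpolation=cv2.INTER_CUBIC)
cv2.imwrite("pics/s7.png",cv2.resize(np.hstack([a,b]),(800,400)))
E
```

```text
time: 17.25
tool_pos: [505.1, 25.3, 75.3]
tcp_rot: [-3.129, 0.917, 0.302]
contact_force: [-17.5, -2.1, 35.6]
grip_width: 17.8
time: 17.67
tool_pos: [503.5, 25.2, 72.8]
tcp_rot: [-3.127, 0.923, 0.304]
contact_force: [-0.5, -0.1, -0.3]
grip_width: 46.1
t 17.67 pos [503.5  25.2  72.8] q [-0.381  0.297  2.332  1.615  0.392 -0.611] w 46.1 F [-0.5 -0.1 -0.3]
[[0.576, 0.289, -0.765], [0.181, -0.957, -0.225], [-0.797, -0.009, -0.603]]
```

View pics/s7.png

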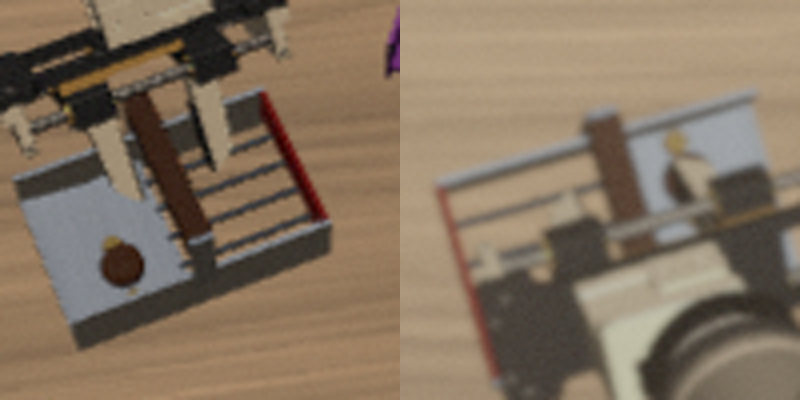

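```bash
python3 - <<'E'
from h import *
from plant import capture
S=capture("scene");T=capture("top")
s=lambda u,v:ray(S,250+u/4,200+v/4);t=lambda u,v:ray(T,295+(u-400)/4,155+v/4)
for n,a,b in[("tip spout",(132,200),(680,163)),("tip red",(217,168),(565,195)),("bar+x",(202,240),(602,115)),("red+",(322,222),(438,183)),("red-",(265,95),(495,378)),("walnut",(122,263),(680,180))]:
    p,e=tri(s(*a),t(*b));print(n,p.round(1),e.round(1))
o,R=st();print([ (o["tool_pos"]+R[:,1]*w).round(1) for w in(-23,23)])
for z in (97,):
  print("bar corners top", [plane(T,295+(u-400)/4,155+v/4,z)[:2].round(1) for u,v in((585,117),(618,110))], "scene",[plane(S,250+u/4,200+v/4,z)[:2].round(1) for u,v in((190,245),(212,236),(125,100),(148,93))])
E
```

```text
tip spout [496.6 -11.3  99.9] 2.0
tip red [480.2  46.7  98.9] 5.5
bar+x [524.3  28.9  87.6] 0.2
red+ [496.  113.   37.5] 4.4
red- [389.3  85.2  34.3] 0.7
walnut [499.6 -22.8  18.6] 5.5
t 17.87 pos [503.3  25.3  72.8] q [-0.381  0.297  2.333  1.615  0.392 -0.611] w 55.0 F [ 0.5 -0.2  0.1]
[[0.576, 0.289, -0.765], [0.181, -0.957, -0.225], [-0.797, -0.009, -0.603]]
[array([496.7,  47.3,  73. ]), array([510. ,   3.3,  72.6])]
bar corners top [array([521.6,  38.4]), array([525.2,  21.2])] scene [array([531.7,  21. ]), array([527.2,  35.4]), array([419.6, -10.4]), array([416.2,   5.1])]
```

```bash
python3 - <<'E'
from h import *
from plant import capture
S=capture("scene");T=capture("top")
o,R=st()
def proj(c,p):
    f,cx,cy,V=cam(c);q=V[:3,:3]@p+V[:3,3];return f*q[0]/q[2]+cx,f*q[1]/q[2]+cy
ims=[]
for c,(x0,y0) in((S,(265,195)),(T,(310,165))):
    a=cv2.resize(c["frame"][y0:y0+75,x0:x0+65],None,fx=6,fy=6,interpolation=cv2.INTER_CUBIC)
    p=o["tool_pos"];y=R[:,1];
    for k,col in((0,(0,0,255)),(19,(0,255,0))):
      for w in(-o["grip_width"]/2,0,o["grip_width"]/2):
        u,v=proj(c,p-R[:,0]*k+y*w);cv2.circle(a,(int((u-x0+.5)*6),int((v-y0+.5)*6)),3,col,-1)
    ims.append(a)
cv2.imwrite("pics/s8.png",np.hstack(ims))
E
```

```text
t 17.97 pos [503.4  25.3  72.8] q [-0.381  0.297  2.333  1.615  0.392 -0.611] w 55.1 F [ 0.2 -0.3  0.5]
[[0.576, 0.289, -0.765], [0.181, -0.957, -0.225], [-0.797, -0.009, -0.603]]
```

View pics/s8.png

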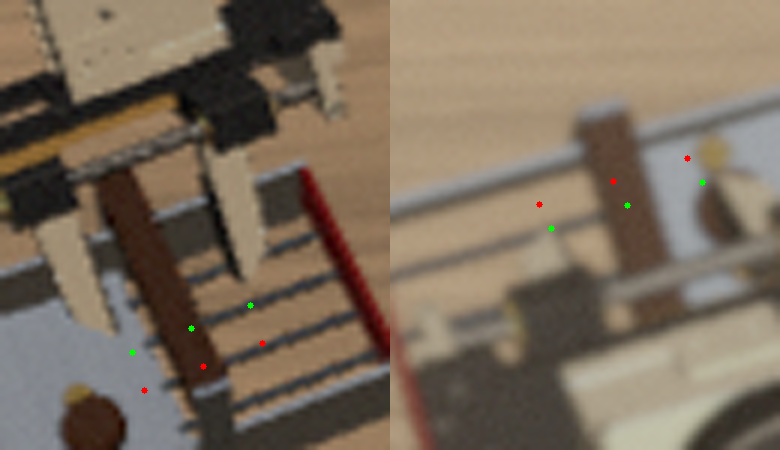

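```bash
python3 - <<'E'
from h import *
from plant import capture
S=capture("scene");T=capture("top")
def proj(c,p):
    f,cx,cy,V=cam(c);q=V[:3,:3]@p+V[:3,3];return f*q[0]/q[2]+cx,f*q[1]/q[2]+cy
ims=[]
for fn,p,R,(x0,y0) in(("scene1",[971.5,322.4,310.2],[[0.579,-0.265,0.771],[0.182,0.964,0.194],[-0.795,0.027,0.607]],(420,300)),("scene0",[226.8,473.4,193],[[0,.432,.902],[0,.902,-.432],[-1,0,0]],(410,60))):
    R=np.array(R);p=np.array(p);a=cv2.resize(cv2.imread(f"pics/{fn}.png")[y0:y0+115,x0:x0+100],None,fx=4,fy=4,interpolation=cv2.INTER_CUBIC)
    for k,col in((0,(0,0,255)),(19,(0,255,0))):
      for w in(-46,0,46):
        u,v=proj(S,p-R[:,0]*k+R[:,1]*w);cv2.circle(a,(int((u-x0+.5)*4),int((v-y0+.5)*4)),3,col,-1)
    ims.append(a)
cv2.imwrite("pics/s9.png",np.hstack(ims))
E
```

```text
(no output)
```

View pics/s9.png

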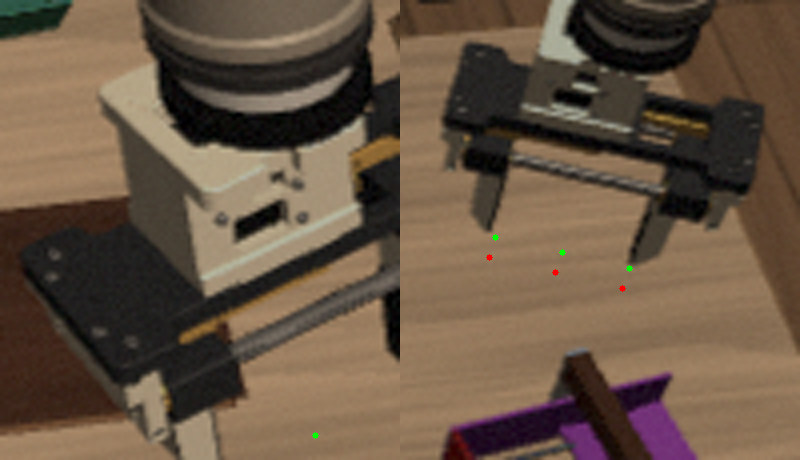

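The reprojection shows the visible fingertips ending about 26 mm short of the reported TCP, at the start pose as well as now. So the first grasp only caught the bar's top rim, off-centre. That explains the 14 mm reading and the swing. From here I'll treat the true tip as TCP − 26 mm and the grasp as TCP − 45 mm. The bar centre is now at about (470, 14.5).

```bash
python3 - <<'E'
from h import *
o,R=st()
G=np.array([470,14.5,90.]);goal=G+45*R[:,0];print("d tool cm",(R.T@(goal-o["tool_pos"])/10).round(2))
E
```

```text
t 18.07 pos [503.4  25.3  72.9] q [-0.381  0.297  2.333  1.615  0.392 -0.611] w 55.2 F [ 0.8 -0.1 -0.3]
[[0.576, 0.289, -0.765], [0.181, -0.957, -0.226], [-0.797, -0.008, -0.604]]
d tool cm [1.02 0.05 1.76]
```

```bash

python3 -m crank '[{"dx":0.3,"dy":0,"dz":0.5,"spin":0},{"dx":0.6,"dy":0,"dz":1,"spin":0},{"dx":0.9,"dy":0,"dz":1.5,"spin":0},{"dx":1,"dy":0.05,"dz":1.75,"spin":0},{"dx":1,"dy":0.05,"dz":1.75,"spin":0}]'
python3 - <<'E'
from h import *
from plant import capture
S=capture("scene");T=capture("top")
o,R=st()
def proj(c,p):
    f,cx,cy,V=cam(c);q=V[:3,:3]@p+V[:3,3];return f*q[0]/q[2]+cx,f*q[1]/q[2]+cy
ims=[]
for c,(x0,y0) in((S,(260,195)),(T,(310,165))):
    a=cv2.resize(c["frame"][y0:y0+75,x0:x0+65],None,fx=6,fy=6,interpolation=cv2.INTER_CUBIC)
    p=o["tool_pos"];y=R[:,1];
    for k,col in((26,(0,0,255)),(45,(0,255,0))):
      for w in(-o["grip_width"]/2,0,o["grip_width"]/2):
        u,v=proj(c,p-R[:,0]*k+y*w);cv2.circle(a,(int((u-x0+.5)*6),int((v-y0+.5)*6)),3,col,-1)
    ims.append(a)
cv2.imwrite("pics/s10.png",np.hstack(ims))
E
```

```text
time: 18.48
tool_pos: [495.4, 22.6, 53.8]
tcp_rot: [-3.126, 0.924, 0.305]
contact_force: [0.3, -0.1, 0.5]
grip_width: 55.0
t 18.58 pos [496.   22.6  54.4] q [-0.399  0.345  2.369  1.791  0.412 -0.82 ] w 55.2 F [-0.3 -0.5  0.1]
[[0.576, 0.289, -0.765], [0.181, -0.957, -0.225], [-0.797, -0.009, -0.603]]
```

View pics/s10.png

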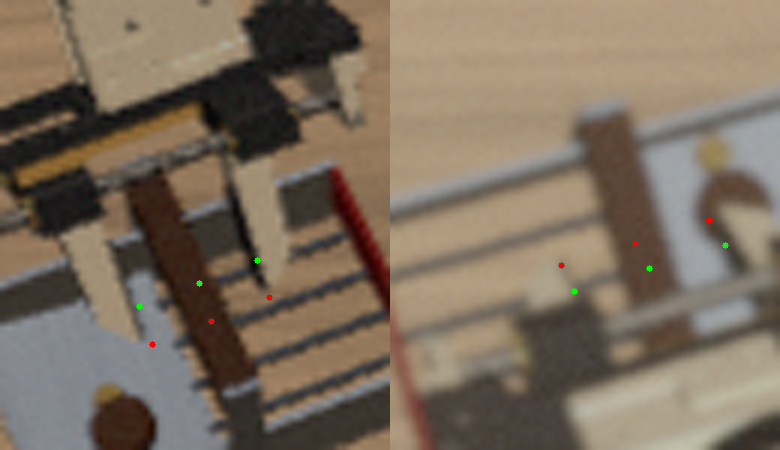

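The dots now match the fingertips, and the grasp point sits mid-bar in both views. Closing.

```bash

python3 -m crank '[{"dx":0,"dy":0,"dz":0,"spin":0},{"dx":0,"dy":0,"dz":0,"spin":0},{"dx":0,"dy":0,"dz":0,"spin":0},{"dx":0,"dy":0,"dz":0,"spin":0},{"dx":0,"dy":0,"dz":0,"spin":0},{"dx":0,"dy":0,"dz":0,"spin":0},{"dx":0,"dy":0,"dz":0,"spin":0},{"dx":0,"dy":0,"dz":0,"spin":0},{"dx":0,"dy":0,"dz":0,"spin":0}]' 0
python3 -m crank '[{"dx":-0.4,"dy":0,"dz":-0.3,"spin":0},{"dx":-1.2,"dy":0,"dz":-0.9,"spin":0},{"dx":-2,"dy":0,"dz":-1.5,"spin":0},{"dx":-2.8,"dy":0,"dz":-2.1,"spin":0},{"dx":-3.6,"dy":0,"dz":-2.7,"spin":0},{"dx":-4.3,"dy":0,"dz":-3.3,"spin":0},{"dx":-4.8,"dy":0,"dz":-3.6,"spin":0},{"dx":-4.8,"dy":0,"dz":-3.6,"spin":0}]' 0
python3 - <<'E'
from h import *
from plant import capture
o,R=st()
S=capture("scene");T=capture("top")
a=cv2.resize(S["frame"][190:300,235:345],(400,400),interpolation=cv2.INTER_CUBIC);b=cv2.resize(T["frame"][145:255,290:400],(400,400),interpolation=cv2.INTER_CUBIC);cv2.imwrite("pics/s11.png",np.hstack([a,b]))
g=o["tool_pos"]-45*R[:,0];print("grasp",g.round(1),"to green",(R.T@(np.array([579,265,200])-g)/10).round(2))
E
```

```text
time: 19.33
tool_pos: [495.9, 22.7, 54.4]
tcp_rot: [-3.128, 0.923, 0.304]
contact_force: [-0.1, 0.4, 0.5]
grip_width: 17.8
time: 20.0
tool_pos: [495.8, 22.0, 115.0]
tcp_rot: [-3.129, 0.922, 0.303]
contact_force: [0.2, 0.2, -3.1]
grip_width: 17.6
t 20.0 pos [495.8  22.  115. ] q [-0.401  0.172  2.299  1.241  0.426 -0.223] w 17.6 F [ 0.2  0.2 -3.1]
[[0.577, 0.289, -0.764], [0.18, -0.957, -0.226], [-0.797, -0.008, -0.604]]
grasp [469.9  13.9 150.9] to green [  6.91 -20.92 -16.98]
```

View pics/s11.png

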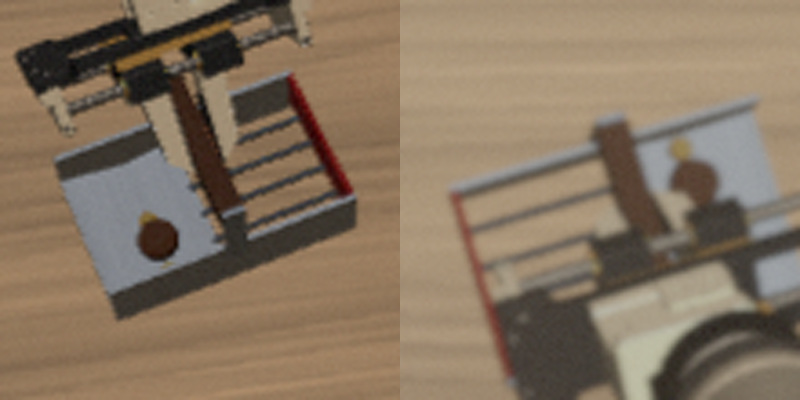

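The grip is firm at 17.7 mm and the sieve is level with the balls aboard. Now I'll compute the sift pose: attitude versus spin, lowest tray point, and grip target.

```bash
cat >> h.py <<'E'
def sv(R,psi,az0):
    """sieve attitude after spin psi about tool x, starting level with red az0"""
    a=R[:,0];Q=Ro.from_rotvec(a*psi).as_matrix()
    x=np.array([np.cos(az0),np.sin(az0),0]);z=np.array([0,0,1.]);M=np.array([x,np.cross(z,x),z]).T
    M=Q@M
    c=[M@np.array(p) for p in[(88,61,-85),(88,-61,-85),(-92,61,-85),(-92,-61,-85)]]
    return M,min(q[2] for q in c),c
E
python3 - <<'E'
from h import *
o,R=st();az=np.radians(105.5)
for d in(-45,-55,-65,45,55,65,75):
    M,lo,c=sv(R,np.radians(d),az)
    print(d,"pitch x-down deg",np.degrees(np.arcsin(-M[2,0])).round(1),"roll y-down",np.degrees(np.arcsin(-M[2,1])).round(1),"lowest",round(lo),"xdir az",np.degrees(np.arctan2(M[1,0],M[0,0])).round(0), "slot pts y=-40,0,40",[(M@np.array([50,y,-69])).round(0).tolist() for y in(-40,0,40)],"spout",[(M@np.array([-92,y,-60])).round(0).tolist() for y in(-40,0,40)])
E
```

```text
t 20.1 pos [495.4  22.2 114. ] q [-0.401  0.174  2.301  1.244  0.426 -0.227] w 18.0 F [-0.2 -0.1 -4.1]
[[0.575, 0.289, -0.765], [0.181, -0.957, -0.226], [-0.798, -0.009, -0.603]]
-45 pitch x-down deg 25.5 roll y-down -7.3 lowest -122 xdir az 144.0 slot pts y=-40,0,40 [[7.0, 32.0, -88.0], [-18.0, 1.0, -83.0], [-44.0, -29.0, -78.0]] spout [[108.0, -40.0, -19.0], [83.0, -71.0, -14.0], [58.0, -101.0, -9.0]]
-55 pitch x-down deg 30.1 roll y-down -10.9 lowest -127 xdir az 154.0 slot pts y=-40,0,40 [[6.0, 24.0, -91.0], [-15.0, -9.0, -83.0], [-36.0, -42.0, -76.0]] spout [[113.0, -26.0, -12.0], [92.0, -60.0, -5.0], [71.0, -93.0, 3.0]]
-65 pitch x-down deg 33.8 roll y-down -15.0 lowest -132 xdir az 165.0 slot pts y=-40,0,40 [[6.0, 15.0, -93.0], [-11.0, -19.0, -82.0], [-27.0, -54.0, -72.0]] spout [[116.0, -11.0, -7.0], [100.0, -46.0, 4.0], [83.0, -81.0, 14.0]]
45 pitch x-down deg -24.9 roll y-down -8.9 lowest -124 xdir az 67.0 slot pts y=-40,0,40 [[56.0, 60.0, -47.0], [18.0, 73.0, -41.0], [-19.0, 86.0, -34.0]] spout [[5.0, -63.0, -99.0], [-33.0, -50.0, -92.0], [-70.0, -37.0, -86.0]]
55 pitch x-down deg -29.1 roll y-down -12.8 lowest -130 xdir az 57.0 slot pts y=-40,0,40 [[62.0, 56.0, -43.0], [27.0, 73.0, -34.0], [-8.0, 90.0, -25.0]] spout [[-6.0, -52.0, -104.0], [-41.0, -35.0, -95.0], [-76.0, -18.0, -87.0]]
65 pitch x-down deg -32.5 roll y-down -17.2 lowest -135 xdir az 46.0 slot pts y=-40,0,40 [[69.0, 51.0, -40.0], [36.0, 72.0, -28.0], [4.0, 93.0, -16.0]] spout [[-16.0, -40.0, -109.0], [-48.0, -19.0, -97.0], [-80.0, 2.0, -85.0]]
75 pitch x-down deg -34.8 roll y-down -22.1 lowest -137 xdir az 34.0 slot pts y=-40,0,40 [[74.0, 45.0, -37.0], [46.0, 69.0, -22.0], [17.0, 92.0, -7.0]] spout [[-24.0, -26.0, -111.0], [-53.0, -2.0, -96.0], [-81.0, 21.0, -81.0]]
```

```bash

python3 -m crank '[{"dx":0.1,"dy":-0.3,"dz":-0.2,"spin":0},{"dx":0.3,"dy":-1,"dz":-0.7,"spin":0},{"dx":0.7,"dy":-2.1,"dz":-1.4,"spin":0},{"dx":1.2,"dy":-3.7,"dz":-2.6,"spin":0},{"dx":1.8,"dy":-5.7,"dz":-4,"spin":0},{"dx":2.6,"dy":-7.9,"dz":-5.5,"spin":0},{"dx":3.35,"dy":-10.35,"dz":-7.2,"spin":0},{"dx":4.1,"dy":-12.8,"dz":-8.9,"spin":0},{"dx":4.9,"dy":-15,"dz":-10.4,"spin":0},{"dx":5.5,"dy":-17,"dz":-11.8,"spin":0},{"dx":6,"dy":-18.6,"dz":-13,"spin":0},{"dx":6.4,"dy":-19.7,"dz":-13.7,"spin":0},{"dx":6.6,"dy":-20.4,"dz":-14.2,"spin":0},{"dx":6.7,"dy":-20.7,"dz":-14.4,"spin":0},{"dx":6.7,"dy":-20.7,"dz":-14.4,"spin":0}]' 0
python3 - <<'E'
from h import *
from plant import capture
o,R=st()
S=capture("scene");T=capture("top")
a=cv2.resize(S["frame"][170:330,300:460],(400,400),interpolation=cv2.INTER_CUBIC);b=cv2.resize(T["frame"][90:250,180:340],(400,400),interpolation=cv2.INTER_CUBIC);cv2.imwrite("pics/s12.png",np.hstack([a,b]))
g=o["tool_pos"]-45*R[:,0];print("grasp",g.round(1))
E
```

```text
time: 21.35
tool_pos: [585.2, 268.3, 153.6]
tcp_rot: [-3.127, 0.936, 0.308]
contact_force: [0.1, -0.7, -3.9]
grip_width: 17.7
t 21.35 pos [585.2 268.3 153.6] q [ 0.313  0.316  1.907 -0.01   0.284  1.599] w 17.7 F [ 0.1 -0.7 -3.9]
[[0.565, 0.292, -0.772], [0.18, -0.956, -0.23], [-0.805, -0.009, -0.593]]
grasp [559.8 260.2 189.8]
```

View pics/s12.png

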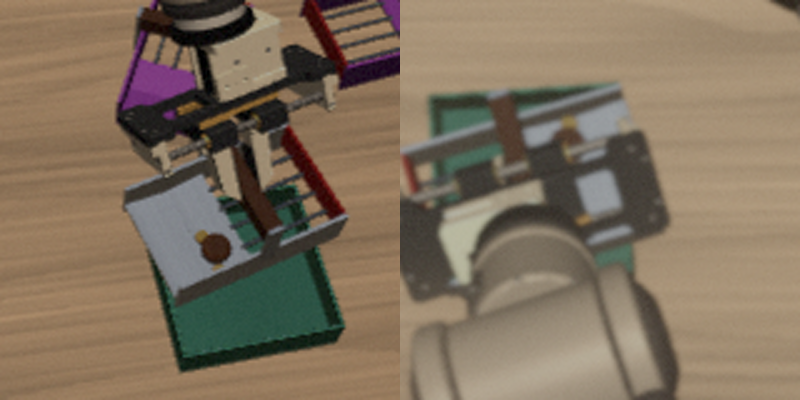

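All balls are still in the dish and the grip is over the tin. Spinning by −0.97 rad to put the red end down.

```bash

python3 -m crank '[{"dx":0,"dy":0,"dz":0,"spin":-0.05},{"dx":0,"dy":0,"dz":0,"spin":-0.15},{"dx":0,"dy":0,"dz":0,"spin":-0.26},{"dx":0,"dy":0,"dz":0,"spin":-0.37},{"dx":0,"dy":0,"dz":0,"spin":-0.48},{"dx":0,"dy":0,"dz":0,"spin":-0.59},{"dx":0,"dy":0,"dz":0,"spin":-0.7},{"dx":0,"dy":0,"dz":0,"spin":-0.8},{"dx":0,"dy":0,"dz":0,"spin":-0.9},{"dx":0,"dy":0,"dz":0,"spin":-0.97},{"dx":0,"dy":0,"dz":0,"spin":-0.97},{"dx":0,"dy":0,"dz":0,"spin":-0.97},{"dx":0,"dy":0,"dz":0,"spin":-0.97},{"dx":0,"dy":0,"dz":0,"spin":-0.97},{"dx":0,"dy":0,"dz":0,"spin":-0.97},{"dx":0,"dy":0,"dz":0,"spin":-0.97}]' 0
python3 - <<'E'
from h import *
from plant import capture
o,R=st()
S=capture("scene");T=capture("top")
a=cv2.resize(S["frame"][170:330,300:460],(400,400),interpolation=cv2.INTER_CUBIC);b=cv2.resize(T["frame"][90:250,180:340],(400,400),interpolation=cv2.INTER_CUBIC);cv2.imwrite("pics/s13.png",np.hstack([a,b]))
E
```

```text
time: 22.78
tool_pos: [586.0, 265.6, 155.3]
tcp_rot: [2.186, 0.933, 0.304]
contact_force: [-0.2, 0.2, -3.1]
grip_width: 17.7
t 22.78 pos [586.  265.6 155.3] q [ 0.308  0.313  1.908 -0.009  0.283  0.627] w 17.7 F [-0.2  0.2 -3.1]
[[0.568, 0.799, -0.198], [0.178, -0.354, -0.918], [-0.804, 0.486, -0.343]]
```

View pics/s13.png

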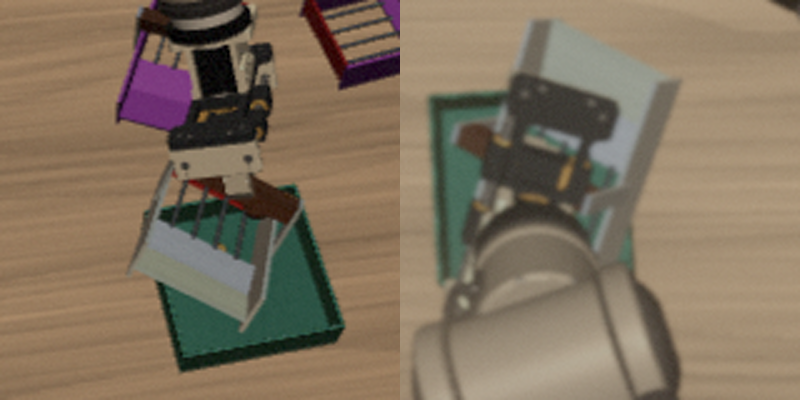

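```bash

python3 -m crank '[{"dx":0,"dy":0,"dz":0,"spin":0},{"dx":0,"dy":0,"dz":0,"spin":0},{"dx":0,"dy":0,"dz":0,"spin":0}]' 0 | head -1
python3 - <<'E'
from h import *
from plant import capture
S=capture("scene")
cv2.imwrite("pics/s14.png",cv2.resize(S["frame"][230:325,345:440],(760,590),interpolation=cv2.INTER_CUBIC))
E
```

```text
time: 23.13
```

View pics/s14.png

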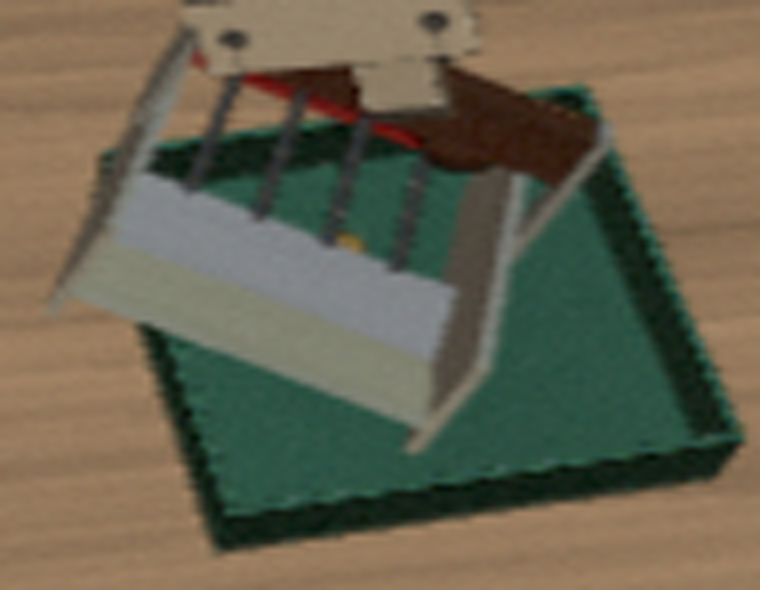

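The walnut is held at the red end, just under the bar (450,150), and one brass ball is visible in the tin at (347,243). Levelling so I can find the other.

```bash

python3 -m crank '[{"dx":0,"dy":0,"dz":0,"spin":0.06},{"dx":0,"dy":0,"dz":0,"spin":0.17},{"dx":0,"dy":0,"dz":0,"spin":0.28},{"dx":0,"dy":0,"dz":0,"spin":0.39},{"dx":0,"dy":0,"dz":0,"spin":0.5},{"dx":0,"dy":0,"dz":0,"spin":0.61},{"dx":0,"dy":0,"dz":0,"spin":0.72},{"dx":0,"dy":0,"dz":0,"spin":0.82},{"dx":0,"dy":0,"dz":0,"spin":0.91},{"dx":0,"dy":0,"dz":0,"spin":0.97},{"dx":0,"dy":0,"dz":0,"spin":0.97}]' 0 | head -2
python3 - <<'E'
from h import *
from plant import capture
o,R=st()
S=capture("scene")
cv2.imwrite("pics/s15.png",cv2.resize(S["frame"][220:325,345:445],(700,595),interpolation=cv2.INTER_CUBIC))
E
```

```text
time: 24.1
tool_pos: [586.1, 265.7, 155.4]
t 24.1 pos [586.1 265.7 155.4] q [ 0.308  0.313  1.908 -0.01   0.283  1.599] w 17.9 F [-0.4 -0.  -2. ]
[[0.568, 0.287, -0.771], [0.178, -0.958, -0.225], [-0.803, -0.009, -0.595]]
```

View pics/s15.png

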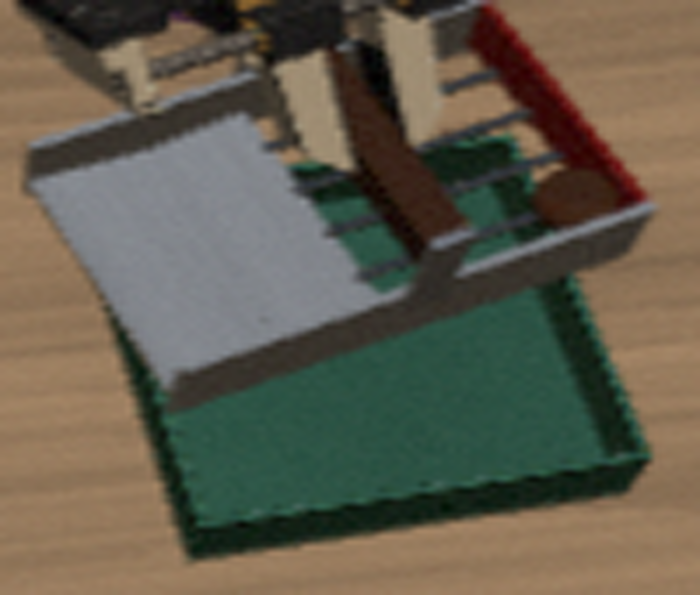

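There are no brass balls left in the sieve, and the walnut is in the red corner. I'll carry it to the oak side with the red end biased slightly down (spin −0.25, about 8°), so the walnut stays against the red wall.

```bash

python3 -m crank '[{"dx":-0.1,"dy":0.6,"dz":0.1,"spin":-0.08},{"dx":-0.2,"dy":1.8,"dz":0.3,"spin":-0.17},{"dx":-0.5,"dy":3.6,"dz":0.6,"spin":-0.25},{"dx":-0.8,"dy":5.9,"dz":0.9,"spin":-0.25},{"dx":-1.1,"dy":8.8,"dz":1.4,"spin":-0.25},{"dx":-1.6,"dy":12,"dz":1.9,"spin":-0.25},{"dx":-2,"dy":15.6,"dz":2.5,"spin":-0.25},{"dx":-2.5,"dy":19.3,"dz":3.1,"spin":-0.25},{"dx":-3,"dy":23.1,"dz":3.7,"spin":-0.25},{"dx":-3.5,"dy":26.8,"dz":4.3,"spin":-0.25},{"dx":-3.9,"dy":30.5,"dz":4.8,"spin":-0.25},{"dx":-4.4,"dy":33.9,"dz":5.4,"spin":-0.25},{"dx":-4.8,"dy":37.1,"dz":5.9,"spin":-0.25},{"dx":-5.2,"dy":39.9,"dz":6.3,"spin":-0.25},{"dx":-5.5,"dy":42.5,"dz":6.7,"spin":-0.25},{"dx":-5.8,"dy":44.6,"dz":7.1,"spin":-0.25},{"dx":-6,"dy":46.4,"dz":7.4,"spin":-0.25},{"dx":-6.2,"dy":47.8,"dz":7.6,"spin":-0.25},{"dx":-6.3,"dy":48.8,"dz":7.7,"spin":-0.25},{"dx":-6.4,"dy":49.5,"dz":7.85,"spin":-0.25}]' 0
python3 - <<'E'
from h import *
from plant import capture
o,R=st();print("grasp",(o["tool_pos"]-45*R[:,0]).round(1))
S=capture("scene");T=capture("top")
cv2.imwrite("pics/s16.png",S["frame"])
cv2.imwrite("pics/t16.png",np.hstack([cv2.resize(S["frame"][235:325,350:440],(400,400),interpolation=cv2.INTER_CUBIC),cv2.resize(T["frame"][115:215,185:285],(400,400),interpolation=cv2.INTER_CUBIC)]))
E
```

```text
time: 25.82
tool_pos: [632.2, -238.6, 156.0]
tcp_rot: [2.903, 0.933, 0.302]
contact_force: [-1.0, 0.5, -2.2]
grip_width: 17.9
t 25.82 pos [ 632.2 -238.6  156. ] q [-0.753  0.455  1.668  0.774  0.834 -0.206] w 17.9 F [-1.   0.5 -2.2]
[[0.568, 0.47, -0.675], [0.177, -0.871, -0.458], [-0.804, 0.141, -0.578]]
grasp [ 606.7 -246.6  192.2]
```

View pics/s16.png

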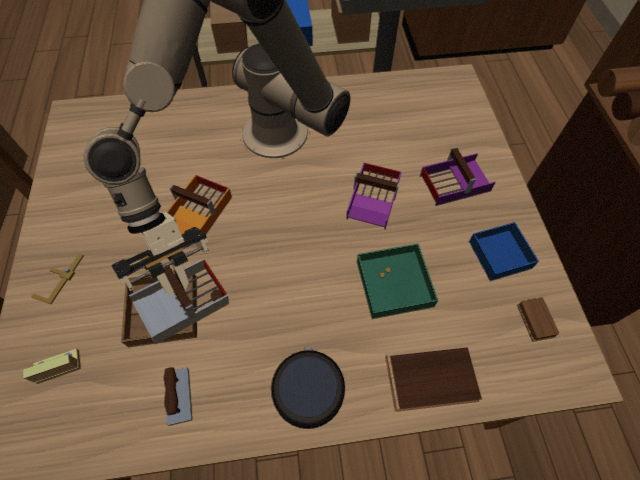

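View pics/t16.png

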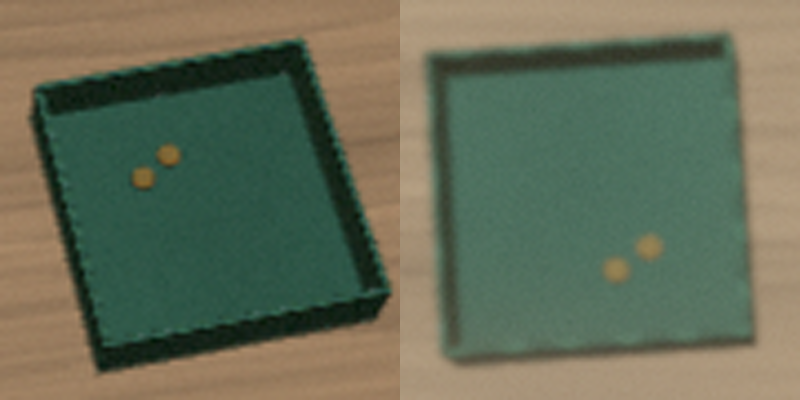

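Both brass balls lie in the green tin. Next, tilt slightly the other way so the walnut rolls gently into the dish, and pause.

```bash

python3 -m crank '[{"dx":0,"dy":0,"dz":0,"spin":0.06},{"dx":0,"dy":0,"dz":0,"spin":0.13},{"dx":0,"dy":0,"dz":0,"spin":0.2},{"dx":0,"dy":0,"dz":0,"spin":0.27},{"dx":0,"dy":0,"dz":0,"spin":0.33},{"dx":0,"dy":0,"dz":0,"spin":0.36},{"dx":0,"dy":0,"dz":0,"spin":0.36},{"dx":0,"dy":0,"dz":0,"spin":0.36},{"dx":0,"dy":0,"dz":0,"spin":0.36},{"dx":0,"dy":0,"dz":0,"spin":0.36},{"dx":0,"dy":0,"dz":0,"spin":0.36},{"dx":0,"dy":0,"dz":0,"spin":0.36},{"dx":0,"dy":0,"dz":0,"spin":0.36},{"dx":0,"dy":0,"dz":0,"spin":0.36}]' 0 | head -2
python3 - <<'E'
from h import *
from plant import capture
o,R=st();print("grasp",(o["tool_pos"]-45*R[:,0]).round(1))
S=capture("scene");T=capture("top")
cv2.imwrite("pics/t17.png",np.hstack([cv2.resize(S["frame"][240:360,110:230],(400,400),interpolation=cv2.INTER_CUBIC),cv2.resize(T["frame"][95:215,440:560],(400,400),interpolation=cv2.INTER_CUBIC)]))
E
```

```text
time: 27.08
tool_pos: [632.0, -237.6, 156.0]
t 27.08 pos [ 632.  -237.6  156. ] q [-0.753  0.455  1.67   0.775  0.834  0.155] w 17.8 F [ 0.7 -0.4 -1.9]
[[0.568, 0.202, -0.798], [0.178, -0.977, -0.121], [-0.803, -0.073, -0.591]]
grasp [ 606.5 -245.6  192.2]
```

View pics/t17.png

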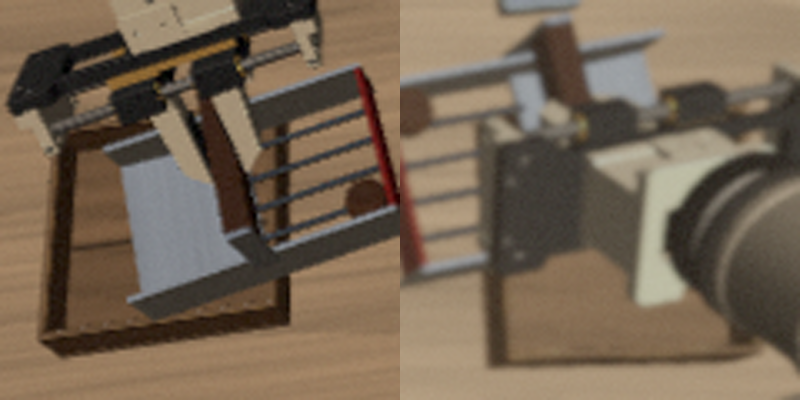

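```bash

python3 -m crank '[{"dx":0,"dy":0,"dz":0,"spin":0.06},{"dx":0,"dy":0,"dz":0,"spin":0.11},{"dx":0,"dy":0,"dz":0,"spin":0.11},{"dx":0,"dy":0,"dz":0,"spin":0.11},{"dx":0,"dy":0,"dz":0,"spin":0.11},{"dx":0,"dy":0,"dz":0,"spin":0.11},{"dx":0,"dy":0,"dz":0,"spin":0.11},{"dx":0,"dy":0,"dz":0,"spin":0.11},{"dx":0,"dy":0,"dz":0,"spin":0.11},{"dx":0,"dy":0,"dz":0,"spin":0.11}]' 0 | head -2
python3 - <<'E'
from h import *
from plant import capture
o,R=st()
S=capture("scene")
cv2.imwrite("pics/t18.png",cv2.resize(S["frame"][240:360,110:230],(500,500),interpolation=cv2.INTER_CUBIC))
E
```

```text
time: 28.02
tool_pos: [632.0, -237.5, 156.0]
t 28.02 pos [ 632.  -237.5  156. ] q [-0.753  0.455  1.67   0.775  0.834  0.265] w 17.5 F [ 1.2 -0.5 -2.1]
[[0.568, 0.114, -0.815], [0.178, -0.984, -0.013], [-0.803, -0.138, -0.579]]
```

View pics/t18.png

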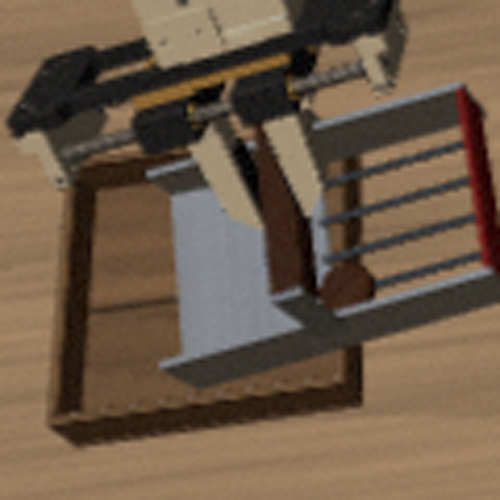

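The walnut is rolling slowly and is now near mid-tray. Holding to let it reach the dish.

```bash

python3 -m crank '[{"dx":0,"dy":0,"dz":0,"spin":0},{"dx":0,"dy":0,"dz":0,"spin":0},{"dx":0,"dy":0,"dz":0,"spin":0},{"dx":0,"dy":0,"dz":0,"spin":0},{"dx":0,"dy":0,"dz":0,"spin":0},{"dx":0,"dy":0,"dz":0,"spin":0},{"dx":0,"dy":0,"dz":0,"spin":0},{"dx":0,"dy":0,"dz":0,"spin":0}]' 0 | head -1
python3 - <<'E'
from h import *
from plant import capture
S=capture("scene")
cv2.imwrite("pics/t19.png",cv2.resize(S["frame"][240:360,110:230],(500,500),interpolation=cv2.INTER_CUBIC))
E
```

```text
time: 28.73
```

View pics/t19.png

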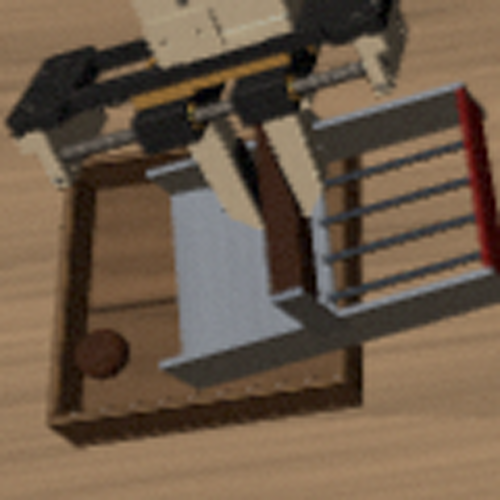

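The walnut has rolled off the spout and lies in the oak tray at (100,353), with the sieve still lifted. Now levelling and carrying the empty sieve back to its free bench spot.

```bash

python3 -m crank '[{"dx":0.05,"dy":-1,"dz":0.5,"spin":-0.05},{"dx":0.1,"dy":-3,"dz":1.4,"spin":-0.1},{"dx":0.15,"dy":-5.5,"dz":2.7,"spin":-0.16},{"dx":0.2,"dy":-8.5,"dz":4.1,"spin":-0.22},{"dx":0.3,"dy":-11.5,"dz":5.6,"spin":-0.22},{"dx":0.3,"dy":-14.5,"dz":7,"spin":-0.22},{"dx":0.4,"dy":-17.5,"dz":8.5,"spin":-0.22},{"dx":0.4,"dy":-20.5,"dz":9.9,"spin":-0.22},{"dx":0.5,"dy":-23,"dz":11.1,"spin":-0.22},{"dx":0.6,"dy":-25,"dz":12.1,"spin":-0.22},{"dx":0.6,"dy":-26,"dz":12.6,"spin":-0.22},{"dx":0.6,"dy":-26.5,"dz":12.8,"spin":-0.22},{"dx":0.6,"dy":-26.5,"dz":12.8,"spin":-0.22}]' 0
python3 - <<'E'
from h import *
from plant import capture
o,R=st();g=(o["tool_pos"]-45*R[:,0]);print("grasp",g.round(1),"down",(R.T@np.array([0,0,89.5-g[2]])/10).round(2))
S=capture("scene");T=capture("top")
cv2.imwrite("pics/t20.png",np.hstack([cv2.resize(S["frame"][180:350,110:345],(400,290),interpolation=cv2.INTER_CUBIC),cv2.resize(T["frame"][110:280,290:560],(400,290),interpolation=cv2.INTER_CUBIC)]))
E
```

```text
time: 29.87
tool_pos: [500.8, 23.5, 113.8]
tcp_rot: [-3.128, 0.933, 0.305]
contact_force: [0.2, 0.0, -2.3]
grip_width: 17.5
t 29.87 pos [500.8  23.5 113.8] q [-0.384  0.182  2.281  1.201  0.418 -0.169] w 17.5 F [ 0.2  0.  -2.3]
[[0.568, 0.29, -0.77], [0.179, -0.957, -0.228], [-0.803, -0.008, -0.596]]
grasp [475.2  15.5 149.9] down [4.85 0.05 3.6 ]
```

View pics/t20.png

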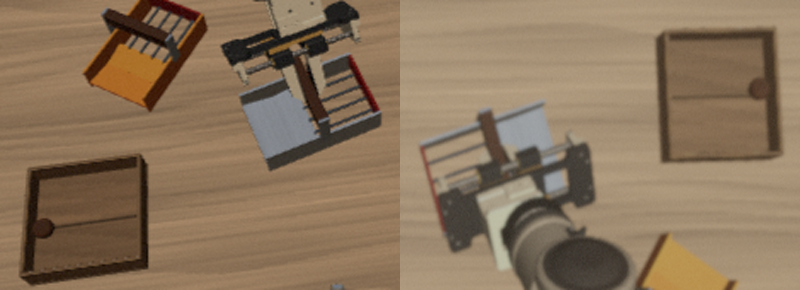

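The walnut lies in the oak tray, against the far wall but inside it. Lowering gently now.

```bash

python3 -m crank '[{"dx":0.5,"dy":0,"dz":0.4,"spin":0},{"dx":1.3,"dy":0,"dz":1,"spin":0},{"dx":2.1,"dy":0,"dz":1.6,"spin":0},{"dx":2.9,"dy":0,"dz":2.2,"spin":0},{"dx":3.6,"dy":0,"dz":2.7,"spin":0},{"dx":4.2,"dy":0,"dz":3.1,"spin":0},{"dx":4.5,"dy":0,"dz":3.35,"spin":0},{"dx":4.7,"dy":0,"dz":3.5,"spin":0},{"dx":4.8,"dy":0,"dz":3.55,"spin":0},{"dx":4.8,"dy":0,"dz":3.55,"spin":0}]' 0
python3 -c "from h import st;o,R=st();print((o['tool_pos']-45*R[:,0]).round(1))"
```

```text
time: 30.8
tool_pos: [502.6, 21.6, 54.5]
tcp_rot: [-3.131, 0.931, 0.3]
contact_force: [-0.5, 0.5, 0.4]
grip_width: 17.7
t 30.8 pos [502.6  21.6  54.5] q [-0.386  0.348  2.346  1.75   0.395 -0.764] w 17.7 F [-0.5  0.5  0.4]
[[0.57, 0.287, -0.77], [0.176, -0.958, -0.226], [-0.802, -0.007, -0.597]]
[476.9  13.7  90.6]
```

The load is off (F ≈ 0), so the sieve is on the bench. Opening.

```bash

python3 -m crank '[{"dx":0,"dy":0,"dz":0,"spin":0},{"dx":0,"dy":0,"dz":0,"spin":0},{"dx":0,"dy":0,"dz":0,"spin":0},{"dx":0,"dy":0,"dz":0,"spin":0},{"dx":0,"dy":0,"dz":0,"spin":0},{"dx":0,"dy":0,"dz":0,"spin":0},{"dx":0,"dy":0,"dz":0,"spin":0}]' 70
python3 -m crank '[{"dx":-1,"dy":0,"dz":0,"spin":0},{"dx":-3,"dy":0,"dz":-0.5,"spin":0},{"dx":-6,"dy":0,"dz":-1.5,"spin":0},{"dx":-9,"dy":0,"dz":-3,"spin":0},{"dx":-12,"dy":0,"dz":-5,"spin":0},{"dx":-15,"dy":0,"dz":-7,"spin":0},{"dx":-18,"dy":0,"dz":-9,"spin":0},{"dx":-19,"dy":0,"dz":-10,"spin":0},{"dx":-19,"dy":0,"dz":-10,"spin":0},{"dx":-19,"dy":0,"dz":-10,"spin":0}]'
python3 - <<'E'
from h import *
from plant import capture
o,R=st()
S=capture("scene");T=capture("top")
cv2.imwrite("pics/s21.png",S["frame"]);cv2.imwrite("pics/t21.png",T["frame"])
E
```

```text
time: 31.38
tool_pos: [501.0, 23.2, 53.9]
tcp_rot: [-3.128, 0.933, 0.304]
contact_force: [0.3, 0.5, 0.5]
grip_width: 60.0
time: 32.22
tool_pos: [470.9, 11.7, 268.6]
tcp_rot: [-3.135, 0.929, 0.298]
contact_force: [-0.5, -0.6, -0.7]
grip_width: 64.4
t 32.22 pos [470.9  11.7 268.6] q [-0.466 -0.154  2.072  0.6    0.825  0.487] w 64.4 F [-0.5 -0.6 -0.7]
[[0.572, 0.289, -0.767], [0.176, -0.957, -0.229], [-0.801, -0.004, -0.599]]
```

View pics/s21.png

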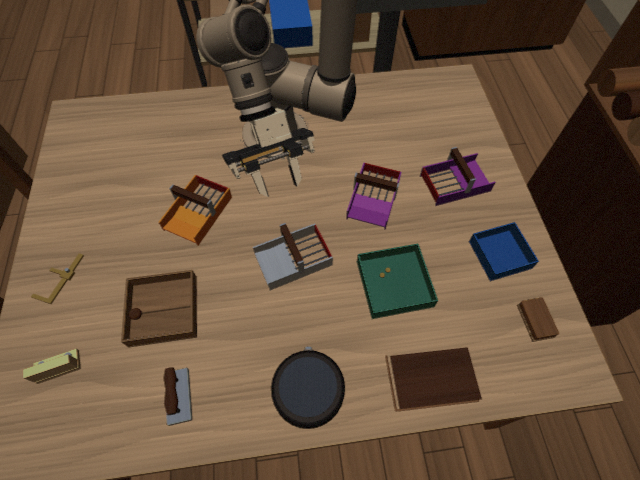

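View pics/t21.png

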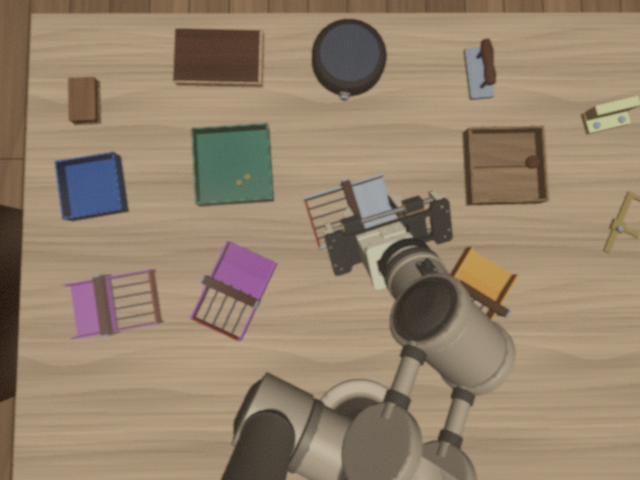

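The sieve stands upright and free, and the gripper is clear. A numeric check of the ball positions, then I hand in.

```bash
python3 - <<'E'
from h import *
from plant import capture,bot
S=capture("scene");T=capture("top")
for n,a,b in(("walnut",(135,314),(532,161)),("brass1",(382,274),(239,183)),("brass2",(388,269),(248,177))):
    p,e=tri(ray(S,*a),ray(T,*b));print(n,p.round(0),e.round(1))
print(bot.close_job())
E
```

```text
walnut [ 586. -401.   18.] 2.0
brass1 [545. 257. -14.] 17.7
brass2 [552. 248.  32.] 17.4
the job is handed in; nothing more can be done
None
```

The job is handed in at about 32 s. In the last pictures both brass balls lie in the green tin, the walnut ball is in the oak tray, and the grey sieve stands on the bench, let go. No verdict was reported.

- **Tilting:** the moves can only spin the tool about its own axis. While the gripper was empty, I pushed the arm against its reach limit until the tool leaned 37° along the bar. After that, spinning tilted the sieve red end down or up.
- **Regrasp:** the first grasp caught only the top edge of the bar, because the visible fingertips end about 26 mm short of the reported TCP. The sieve swung, so I set it down (one reading of about 36 N) and regrasped mid-bar. The second grip held at 17.7 mm, matching the 18 mm bar.
- **Sifting:** at about 30° red end down, both brass balls dropped into the green tin while the walnut stayed in the sieve.
- **Tipping out:** at the oak tray I meant only to settle the walnut in the dish, but it rolled on over the spout at about 8° of tilt. It still landed in the tray.

**Last checks**
- **Walnut:** at (586, -401, 18) mm, it lies against the far wall. That is about 70 mm from the tray centre by my estimate, against a limit of 80 mm.
- **Brass balls:** my final height measurement failed (17 mm mismatch), because I paired the balls wrongly between the two views. Both pictures show them well inside the tin.
- **Joint 3:** it read 0.035–0.037 at the reach limit, slightly under the listed 0.04, so that check disagrees.
- **Wrist force:** the highest reading was about 70 N, early on at the reach limit (allowed: 120 N).

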